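# Index the fixture table, then hold the cam lifter at full lift

### The arm

A 7-joint arm with a two-finger parallel gripper is mounted at the origin on a cart in front of the work surface, level with it; the furniture and walls round the work are solid. World frame = base frame: x ahead of the robot, y to its left, z up, the work surface at z = 0. Lengths are in mm, angles in rad, forces in N, time in s.
With the tool pointing down it reaches from about 350 to 900 mm from the base axis. Payload 7.2 kg.
Tool frame: the origin (TCP) lies at the very end of the fingers, on their centre line; the grasp point (between the pads) lies behind it (bot.hold_point_z is the x of the grasp point in the tool frame, in mm); x points along the fingers, z is the direction in which the jaws open and shut, and the axes are right-handed (so a half turn about x gives the same grasp; the last joint's range is limited). The gripper opens to 88 mm and grips with 3 to 60 N. Pads are 20 mm wide; open, the fingers measure 115 mm over their backs; the gripper's body (75 mm by 178 mm) begins 61 mm behind the grasp point.
Start: joints at [-1.236, 0.411, -0.013, 1.596, 0.006, 1.134, -0.082], TCP at [245.007, 574.979, 222.653] pointing down, gripper open.
Joint ranges: [-2.95, 2.95], [-0.29, 1.99], [-1.47, 1.44], [0.14, 2.54], [-1.03, 4.17], [0.13, 1.85], [-2.86, 2.86]. Speed limits (rad/s): [2.39, 2.39, 3.01, 3.01, 3.14, 3.14, 3.14].

### API

Orientations are given as a rotation vector (axis times angle).
In Python, from station import telemetry, imaging, ticket, bot gives the robot as it stands. The module is installed in compiled form; this text tells all that it offers.
- The arm moves only by the shell command python3 -m handwheel 'ROWS'. ROWS is JSON, one flat list of numbers, 7 for each row, row after row: the finger opening in mm, from 0 to 87.8, then the shift along the tool's x, y, z in mm, then the turn, a rotation vector about the tool's x, y, z in rad. In form: [hand, x, y, z, ax, ay, az, hand, x, y, z, ax, ay, az, ...]. A call has 1 to 20 rows; each row is the pose to reach, as a shift and turn from the pose measured when the call began, along the tool's axes at that moment; what a row does not reach only later rows make up. A row lasts 1/12 s, in which the tool goes at most 41.7 mm and 7.16 degrees, less where a joint would pass 70% of its speed; a pose out of reach is approached as far as the arm can. A call with a gripper value outside its range is refused whole. The fingers move at their own pace and stop on an object; the grip force is fixed at half the most. Time passes only in rows, so rows that repeat a pose let the fingers close. It gives the time, the measured TCP pose, the force and the opening at its end, in the units of the state.
- telemetry.get_state(): the state, without advancing time (a new reading comes with each control period).
- imaging.snapshot(name): name is "scene" or "top" or "wrist"; returns the picture (480x640x3 uint8, blue, green, red); there is no depth.
- imaging.camera_info(name): a dict with "fx", "fy", "cx", "cy" (pixels), "view" (4x4, takes a point from world to camera coordinates). Camera axes: x right, y down, z forward; pixel columns grow to the right and rows downward; lengths in mm; the calibration is good to about 2 mm. The wrist camera is an equidistant fisheye: a pixel r from the principal point sees the ray r / f radians off the axis. A picture is of the moment at which its call begins: read the wrist's pose just before it. camera_info takes no time and is no camera call; for the wrist camera it gives the pose at the moment of the call.
- ticket.finish_job(): hands the job in, once; it reports no verdict.
The state is a dict: "time_s": time; "joint_positions": joint angles; "qd": joint speeds; "joint_torque": joint torques, N m; "tcp_pos": TCP position; "tcp_rot": TCP orientation; "ft_force": force on the tool from outside, world axes, zero at the start; "moment": the same for the moment, N m; "grip_width": finger opening in mm.
Only numpy, scipy, OpenCV 4.12 (cv2) and the standard library are available. Lean on these libraries where they do the work, as an engineer would, in place of code of your own. Each camera call takes 0.05 s, during which the arm holds its last target.

### The job

Bring the cylinder block on the round indexing table up for inspection: turn the table clockwise (seen from above) by its black post until the sprung detent clicks in, with the block standing right over the cam lifter, and leave the cam lever down until then. Then take the red knob of the cam lever, swing the lever up to the point of highest lift (lever straight up, not past it) and keep holding it there by the knob: the lever springs back if let go, so finish with the gripper still holding it and the block raised. Do not push the loose things on the bench about.

Things in the scene. Friction and masses are not known exactly. Their poses are not given: they have to be found in the camera images.
- indexer: The fixed fixture: grey base plate 325 x 240 x 10 mm carrying an aluminium turntable 200 mm across, its upper face 94 mm above the bench. Origin: on the bench, on the turntable's vertical axis; z up. Lift station and cam lever lie on its -x side, the detent bracket on its -y side. Base plate: x -185 to +140 mm, y -120 to +120 mm in this frame.
- table (a joint): Angle of the turntable (rad), growing clockwise seen from above. 0 = clicked into its only detent, block over the lifter; starts at -1.6 to -0.9. Turns from -2.2 to 0.6 with slight friction. A sprung brass ball climbs a lug on the rim (from about -0.2 rad on, up to about 10 N at the post), then drops between two lugs and centres the table at 0 from about 0.06 rad either side.
- post (a point): Centre of the round black grip, 24 mm across, 30 mm high (top 161 mm above the bench), on a 14 mm upright stem on the turntable, 78 mm from its axis, opposite to the block. It turns with the table (let the gripper turn along, or it rolls out of the fingers). In the indexer's frame it stands at (+78, 0) mm when the table reads 0 and at (0, +78) mm at -1.57.
- table_centre (a point): Centre of the turntable's upper face, on its axis. The table has a red mark on its rim that faces the red mark on the detent bracket at table angle 0.
- block_top (a point): Centre of the top of the silver cylinder block (60 x 60 x 58 mm) on a square steel lift plate, 55 mm from the turntable's axis. Its top is 158 mm above the bench when down, 170 mm when fully lifted. It only slides up and down in the table. A flat end cap and a piston are fixed at two other places of the table.
- lift_plate (a joint): How far the lift plate with the block is raised off the table (m): 0 down, about 0.012 at the highest lift. It falls back by its own weight when the cam goes down. Under the table's plain part the lifter is blocked.
- cam_lever (a joint): Angle of the cam lever about its horizontal shaft (rad). 0 = at rest, 1.25 rad from upright, pointing to the indexer's +y side and a little up; grows as the lever is raised. 1.25 = straight up = highest lift; beyond it (to 2.2) the cam lowers the block again. A spring pulls it back to 0 at all angles, also at the top: there 4 to 5 N at the knob.
- lever_hinge (a point): Point on the lever's horizontal shaft in the plane in which the lever swings, 34 mm above the bench, at (-160, 0) mm in the indexer's frame. The shaft runs along the indexer's x axis.
- lever_knob: Red drum-shaped knob at the lever's end: 32 mm in diameter, 26 mm wide between flat faces that look along the shaft (the indexer's x axis, also the knob's x). Origin at its centre, 120 mm from the shaft: 72 mm above the bench at rest, 154 mm when straight up. Gripped across its flat faces from above it can turn between the fingers as the lever swings.
- lift_station (a point): Point at the height of the turntable's upper face right above the cam lifter, where the block stands when the table is clicked in.
- grease_pot: Bystander: white pot with a red lid, 69 mm across, 54 mm high, loose; origin at the centre of its underside.
- tape_roll: Bystander: black roll of tape, 58 mm across, 19 mm high, loose; origin under its centre.
- spanner: Bystander: flat steel spanner, 191 mm long, loose; origin under its centre.
- fitting: Bystander: small brass and black air fitting with a blue ring, 30 mm high, loose; origin under its centre.
- spare_cylinder: Bystander: small silver pneumatic cylinder standing upright, 53 x 52 x 106 mm, loose; origin under its centre.
- spare_rod: Bystander: steel piston rod lying down, 128 mm long, 16 mm thick, loose; origin under its centre.

How it is judged (in metres and radians):
On the way:
1. the table is clicked into its detent, at rest, with the cam lever still down (value of joint table between -0.04 and 0.04 rad and velocity of joint table between -0.1 and 0.1 rad/s and value of joint cam_lever below 0.3 rad), for 0.3 s.
At the end, for the whole second after the job is handed in: The table is in its detent (within 0.04 rad) with the block over the lifter (within 5 mm), the cam lever stands still at the highest lift (straight up within 0.17 rad), the block is raised by at least 10.5 mm of its 12 mm, and the fingers are holding the lever's red knob (contact force over 1 N) (value of joint table between -0.04 and 0.04 rad and value of joint cam_lever between 1.08 and 1.42 rad and velocity of joint cam_lever between -0.1 and 0.1 rad/s and value of joint lift_plate above 0.0105 m and horizontal distance between block_top and lift_station below 0.005 m and contact force between the fingers and lever_knob above 1 N); the arm keeps its last pose, push and grip.
It fails at once if a loose bystander is shifted by more than 20 mm (distance of any of grease_pot, tape_roll, spanner, fitting, spare_cylinder, spare_rod from where it was at the start of the episode above 0.02 m).
It also fails if it takes over 54 s, if anything falls off the work surface, if the arm or the gripper's body presses on something with over 40 N, if the wrist force passes 120 N, or if a joint passes its speed limit or range.

## Working session

There is one attempt and no reset: what is moved stays moved. The work goes in short steps, Python scripts to look and compute and a shell command to move; the robot and the scene stay as the last step left them, time stands still between calls to the robot, and variables do not carry over. Pictures are saved under pics/ and viewed, and the job is handed in when it is done.

```bash
mkdir -p pics
python3 - <<'E'
from station import telemetry, imaging, ticket, bot
import cv2, numpy as np
np.set_printoptions(precision=3,suppress=True)
s=telemetry.get_state()
for k,v in s.items(): print(k,v)
print(bot.hold_point_z)
for n in ["scene","top","wrist"]:
    i=imaging.camera_info(n); print(n,i)
    cv2.imwrite(f"pics/{n}0.png",imaging.snapshot(n))
E
```

```text
time_s 0.0
joint_positions [-1.236  0.412 -0.013  1.597  0.006  1.134 -0.082]
qd [ 0.001 -0.    -0.     0.001 -0.    -0.003  0.001]
joint_torque [ -0.002 -58.793   0.641 -29.109  -0.054   0.018   0.   ]
tcp_pos [244.818 574.498 221.805]
tcp_rot [-0.909  1.375  0.907]
ft_force [ 0.063 -0.301 -0.509]
moment [-0.037 -0.009  0.017]
grip_width 87.6112420542459
-18.700000000000003
scene {'fx': 447.7076404828042, 'fy': 447.7076404828042, 'cx': 323.50892476137955, 'cy': 236.06709714067486, 'view': array([[  -0.778,   -0.628,    0.023,  529.519],
       [  -0.273,    0.304,   -0.913,  216.808],
       [   0.567,   -0.716,   -0.407, 1249.507],
       [   0.   ,    0.   ,    0.   ,    1.   ]])}
top {'fx': 450.7684579452312, 'fy': 450.7684579452312, 'cx': 318.95632155004927, 'cy': 232.9673456032009, 'view': array([[  -0.003,   -1.   ,   -0.027,  207.113],
       [  -0.983,    0.008,   -0.183,  555.459],
       [   0.183,    0.026,   -0.983, 1203.495],
       [   0.   ,    0.   ,    0.   ,    1.   ]])}
wrist {'fx': 371.64829954431775, 'fy': 371.64829954431775, 'cx': 326.4311514681176, 'cy': 238.63871386514708, 'view': array([[   0.392,    0.92 ,   -0.002, -624.217],
       [   0.877,   -0.373,    0.303,  -37.341],
       [   0.278,   -0.12 ,   -0.953,  391.949],
       [   0.   ,    0.   ,    0.   ,    1.   ]])}
```

View pics/scene0.png

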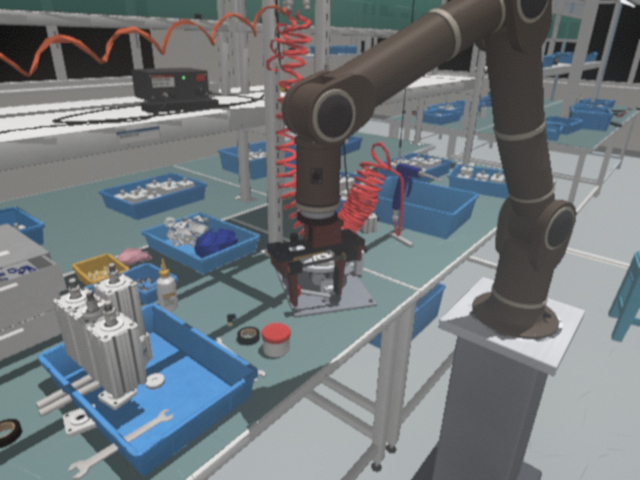

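View pics/top0.png

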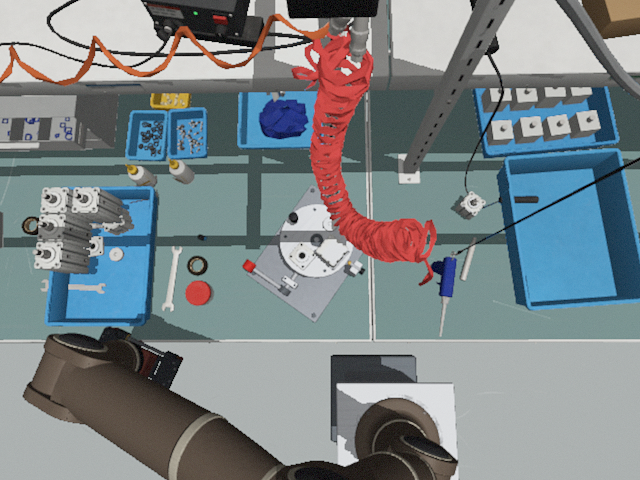

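View pics/wrist0.png

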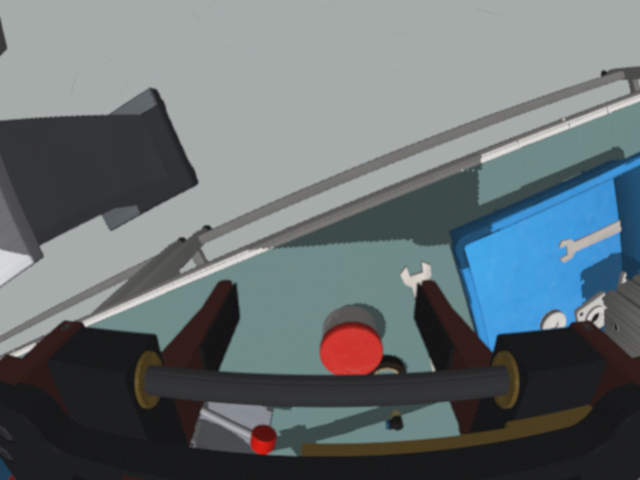

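The top view shows the indexer around (310,250), the black post near (293,217), the red knob near (248,266), the red lid at (198,293) and the tape at (198,265). I'll zoom in next.

Run:
```python
import cv2
im=cv2.imread("pics/top0.png")
c=im[165:335,150:400]; cv2.imwrite("pics/topz.png",cv2.resize(c,None,fx=3.2,fy=3.2,interpolation=cv2.INTER_CUBIC))
im=cv2.imread("pics/scene0.png")
c=im[220:370,200:400]; cv2.imwrite("pics/scz.png",cv2.resize(c,None,fx=4,fy=4,interpolation=cv2.INTER_CUBIC))
```

```text
(no output)
```

View pics/topz.png

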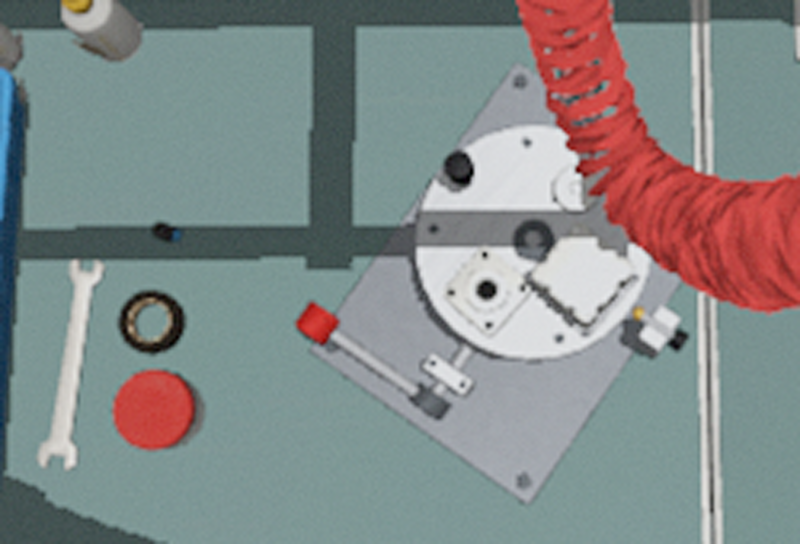

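View pics/scz.png

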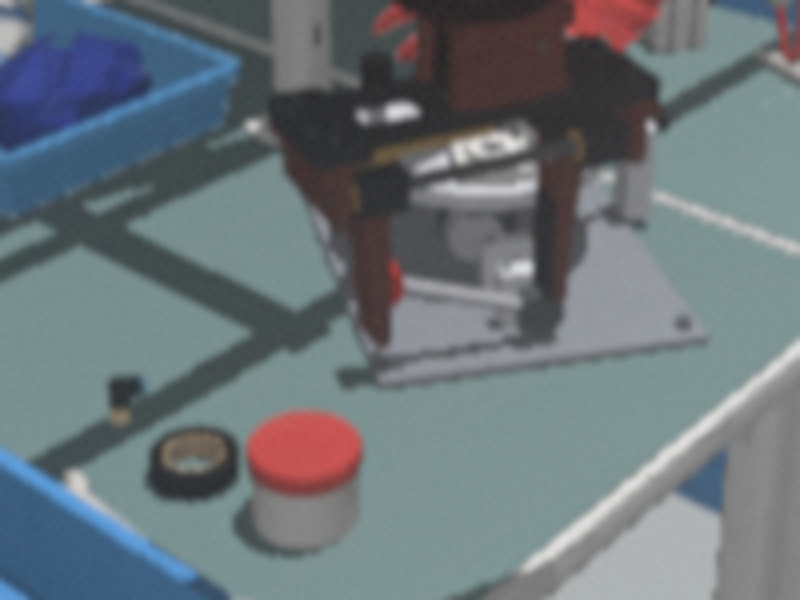

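```bash
cat > h.py <<'E'
import numpy as np, cv2
from station import telemetry, imaging, ticket, bot
from scipy.optimize import least_squares
from scipy.spatial.transform import Rotation as R
np.set_printoptions(precision=3,suppress=True)
def proj(n,P,info=None):
    i=info or imaging.camera_info(n); P=np.atleast_2d(P); V=i['view']
    c=P@V[:3,:3].T+V[:3,3]
    if n=='wrist':
        r=np.hypot(c[:,0],c[:,1]); th=np.arctan2(r,c[:,2]); k=th/np.maximum(r,1e-9)
        return np.c_[i['cx']+i['fx']*k*c[:,0], i['cy']+i['fy']*k*c[:,1]]
    return np.c_[i['cx']+i['fx']*c[:,0]/c[:,2], i['cy']+i['fy']*c[:,1]/c[:,2]]
def ray(n,p,info=None):
    i=info or imaging.camera_info(n); V=i['view']
    x=(p[0]-i['cx'])/i['fx']; y=(p[1]-i['cy'])/i['fy']
    if n=='wrist':
        r=np.hypot(x,y); d=np.array([np.sin(r)*x/r,np.sin(r)*y/r,np.cos(r)])
    else: d=np.array([x,y,1.])
    return -V[:3,:3].T@V[:3,3], V[:3,:3].T@d
def atz(n,p,z,info=None):
    o,d=ray(n,p,info); return o+d*(z-o[2])/d[2]
def idx2w(p,P):  # p: x,y,yaw ; P local
    P=np.atleast_2d(P); c,s=np.cos(p[2]),np.sin(p[2])
    return np.c_[p[0]+c*P[:,0]-s*P[:,1], p[1]+s*P[:,0]+c*P[:,1], P[:,2]]
E
python3 - <<'E'
from h import *
q=lambda x,y:(150+x/3.2,165+y/3.2)
ob=[((-185,120,10),q(310,350)),((-185,-120,10),q(527,503)),((140,120,10),q(518,65))]
def f(p):
    L=np.array([o[0] for o in ob]+[(-160,119.9*np.sin(1.25)*1.0,72)])
    L=np.vstack([L,(78*np.cos(p[3]),-78*np.sin(p[3]),161)])
    px=np.array([o[1] for o in ob]+[q(318,322),q(459,165)])
    return (proj('top',idx2w(p,L))-px).ravel()
r=least_squares(f,[600,0,-.5,-1.3]); print(r.x,r.fun)
p=r.x
print('hub',proj('top',idx2w(p,[[0,0,94]])))
for n,x,y,z in [('pot',155,410,54),('tape',152,322,19),('span',72,365,5),('fit',165,233,25)]:
    print(n,atz('top',q(x,y),z))
print('cyl',atz('top',(470,205),106),'rod',atz('top',(468,260),8))
for px in [(425,240),(360,225),(325,150)]:
    for z in [200,300,400,500,600,700,800]:
        w=atz('top',px,z); print(px,z,w,proj('scene',w))
E
```

```text
[528.677 208.213  -0.615  -1.466] [-0.528 -0.214  0.363  1.296  0.138 -1.435  0.038  0.2   -0.027 -0.024]
hub [[317.079 240.446]]
pot [391.354 535.27   54.   ]
tape [471.07  551.902  19.   ]
span [434.343 626.642   5.   ]
fit [550.473 542.112  25.   ]
cyl [ 619.904 -202.189  106.   ] rod [ 483.828 -217.256    8.   ]
(425, 240) 200 [509.895 -58.276 200.   ] [[375.568 199.476]]
(425, 240) 300 [493.047 -37.239 300.   ] [[378.632 172.72 ]]
(425, 240) 400 [476.2   -16.203 400.   ] [[381.989 143.407]]
(425, 240) 500 [459.353   4.833 500.   ] [[385.682 111.153]]
(425, 240) 600 [442.505  25.869 600.   ] [[389.766  75.492]]
(425, 240) 700 [425.658  46.905 700.   ] [[394.306  35.853]]
(425, 240) 800 [408.811  67.941 800.   ] [[399.381  -8.469]]
(360, 225) 200 [548.526  99.097 200.   ] [[337.93  208.963]]
(360, 225) 300 [528.134 105.696 300.   ] [[343.191 180.066]]
(360, 225) 400 [507.743 112.294 400.   ] [[348.916 148.622]]
(360, 225) 500 [487.351 118.893 500.   ] [[355.169 114.279]]
(360, 225) 600 [466.96  125.491 600.   ] [[362.026  76.615]]
(360, 225) 700 [446.569 132.09  700.   ] [[369.58   35.126]]
(360, 225) 800 [426.177 138.688 800.   ] [[377.942 -10.803]]
(325, 150) 200 [744.186 184.264 200.   ] [[274.268 201.45 ]]
(325, 150) 300 [705.844 183.049 300.   ] [[282.648 173.878]]
(325, 150) 400 [667.503 181.834 400.   ] [[291.801 143.761]]
(325, 150) 500 [629.161 180.619 500.   ] [[301.841 110.73 ]]
(325, 150) 600 [590.819 179.404 600.   ] [[312.901  74.339]]
(325, 150) 700 [552.478 178.189 700.   ] [[325.146  34.049]]
(325, 150) 800 [514.136 176.974 800.   ] [[338.778 -10.802]]
```

Run:
```python
from h import *
s=telemetry.get_state(); M=R.from_rotvec(s['tcp_rot']).as_matrix(); print(M, s['tcp_pos'])
V=imaging.camera_info('wrist')['view']; print('cam pos',-V[:3,:3].T@V[:3,3])
print('move', M.T@(np.array([400,420,300])-s['tcp_pos']))
```

```text
[[-0.    -0.92   0.392]
 [-0.001  0.392  0.92 ]
 [-1.    -0.    -0.001]] [244.915 574.623 222.025]
cam pos [168.486 607.582 383.736]
move [ -77.856 -203.293  -81.548]
```

```bash
python3 -m handwheel '[87,-15,-30,-12,0,0,0, 87,-30,-60,-24,0,0,0, 87,-45,-90,-36,0,0,0, 87,-60,-120,-48,0,0,0, 87,-70,-150,-60,0,0,0, 87,-78,-180,-72,0,0,0, 87,-78,-203,-82,0,0,0, 87,-78,-203,-82,0,0,0]'
python3 - <<'E'
from h import *
for n in ["scene","top","wrist"]:
    print(n,imaging.camera_info(n)['view'].tolist() if n=='wrist' else '')
    cv2.imwrite(f"pics/{n}1.png",imaging.snapshot(n))
print(telemetry.get_state())
im=cv2.imread("pics/scene1.png")
c=im[80:330,200:450]; cv2.imwrite("pics/scz1.png",cv2.resize(c,None,fx=2.4,fy=2.4,interpolation=cv2.INTER_CUBIC))
E
```

```text
time_s: 0.82
tcp_pos: [404.5, 414.7, 300.9]
tcp_rot: [-0.904, 1.375, 0.899]
ft_force: [0.9, -0.1, 0.1]
grip_width: 87.0
scene 
top 
wrist [[0.39420845299282525, 0.9190190620046595, -0.001912919517953338, -542.1811120900775], [0.8761292471090087, -0.3751809931965788, 0.30271564991627514, -253.9753416726663], [0.27748376159553484, -0.12100903278725693, -0.9530789977933035, 404.9307836122937], [0.0, 0.0, 0.0, 1.0]]
{'time_s': 0.9667, 'joint_positions': array([-0.952,  0.277,  0.073,  1.606, -0.021,  1.261,  0.293]), 'qd': array([-0.021,  0.007, -0.017, -0.   , -0.002, -0.004, -0.001]), 'joint_torque': array([  1.666, -51.223,   2.436, -30.619,   0.138,   0.064,   0.048]), 'tcp_pos': array([399.04 , 419.933, 299.852]), 'tcp_rot': array([-0.908,  1.375,  0.908]), 'ft_force': array([-0.615,  0.113,  0.857]), 'moment': array([ 0.012,  0.027, -0.043]), 'grip_width': 86.7304885994012}
```

View pics/scz1.png

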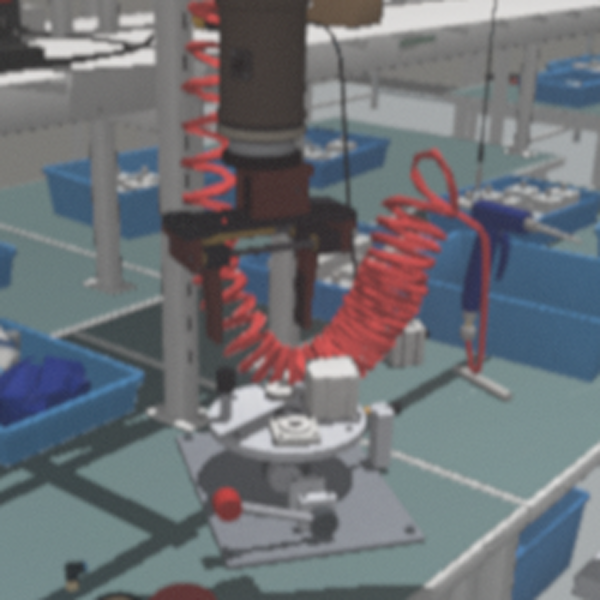

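View pics/wrist1.png

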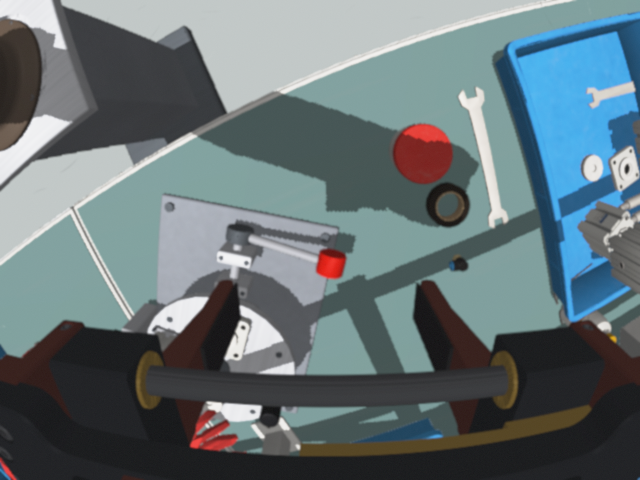

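View pics/top1.png

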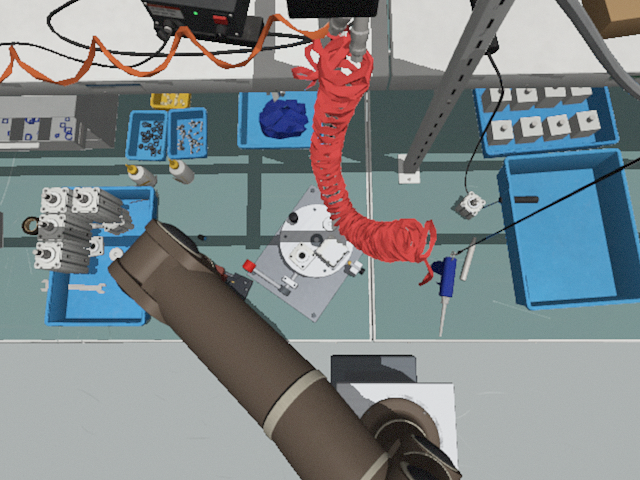

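Run:
```python
from h import *
sc=np.array([(203,20),(205,100),(207,180),(215,240),(225,280),(240,320),(260,345),(290,362),(320,358),(345,340),(375,290),(410,230)],float)/2.4+[200,80]
from scipy.interpolate import interp1d
t=np.linspace(0,1,len(sc)); tt=np.linspace(0,1,600); c=np.c_[np.interp(tt,t,sc[:,0]),np.interp(tt,t,sc[:,1])]
for px in [(340,60),(333,110),(325,150),(328,180),(335,205),(345,222),(360,235),(380,240),(410,240)]:
    best=[]
    for z in range(100,1000,10):
        w=atz('top',px,z); q=proj('scene',w)[0]; d=np.hypot(*(c-q).T).min(); best.append((d,z,w))
    best.sort(key=lambda a:a[0]); print(px,[(round(b[0],1),b[2].round()) for b in best[:5:2]])
```

```text
(340, 60) [(np.float64(13.2), array([774., 152., 560.])), (np.float64(13.8), array([780., 152., 550.])), (np.float64(15.1), array([786., 152., 540.]))]
(333, 110) [(np.float64(0.3), array([708., 165., 500.])), (np.float64(1.5), array([703., 165., 510.])), (np.float64(2.7), array([698., 165., 520.]))]
(325, 150) [(np.float64(0.3), array([687., 182., 350.])), (np.float64(1.6), array([683., 182., 360.])), (np.float64(2.8), array([679., 182., 370.]))]
(328, 180) [(np.float64(0.1), array([658., 177., 220.])), (np.float64(1.8), array([662., 177., 210.])), (np.float64(3.4), array([665., 177., 200.]))]
(335, 205) [(np.float64(0.6), array([612., 160., 150.])), (np.float64(3.2), array([610., 160., 160.])), (np.float64(5.4), array([607., 160., 170.]))]
(345, 222) [(np.float64(0.4), array([571., 134., 130.])), (np.float64(3.0), array([573., 133., 120.])), (np.float64(5.6), array([575., 133., 110.]))]
(360, 235) [(np.float64(0.6), array([531.,  97., 160.])), (np.float64(2.0), array([529.,  98., 170.])), (np.float64(3.3), array([534.,  96., 140.]))]
(380, 240) [(np.float64(0.4), array([504.,  55., 240.])), (np.float64(1.4), array([502.,  57., 250.])), (np.float64(2.5), array([501.,  58., 260.]))]
(410, 240) [(np.float64(2.3), array([493.,  -4., 300.])), (np.float64(3.5), array([497.,  -8., 280.])), (np.float64(4.6), array([498., -10., 270.]))]
```

Run:
```python
from h import *
W=np.array([[0.39420845299282525, 0.9190190620046595, -0.001912919517953338, -542.1811120900775], [0.8761292471090087, -0.3751809931965788, 0.30271564991627514, -253.9753416726663], [0.27748376159553484, -0.12100903278725693, -0.9530789977933035, 404.9307836122937], [0,0,0,1]])
wi=dict(imaging.camera_info('wrist')); wi['view']=W
p=[528.677,208.213,-.615,-1.466]
a=np.linspace(0,2*np.pi,60)
L=[(-185,120,10),(-185,-120,10),(140,120,10),(140,-120,10),(-160,114,72),(78*np.cos(p[3]),-78*np.sin(p[3]),161),(-160,0,34),(0,0,94)]+[(100*np.cos(t),100*np.sin(t),94) for t in a]
w=idx2w(p,L)
for n,i,(x0,y0,x1,y1,f) in [('wrist',wi,(130,180,380,430,3)),('scene',None,(250,200,400,330,5)),('top',None,(230,170,400,330,5))]:
    im=cv2.imread(f'pics/{n}1.png'); c=cv2.resize(im[y0:y1,x0:x1],None,fx=f,fy=f,interpolation=cv2.INTER_CUBIC)
    for k,q in enumerate(proj(n,w,i)):
        cv2.circle(c,tuple(int(round((v+.5-o)*f)) for v,o in zip(q,(x0,y0))),3 if k<8 else 1,(0,255,0) if k<8 else (255,0,255),-1)
    c=cv2.resize(c,None,fx=min(1,590/c.shape[0],790/c.shape[1]),fy=min(1,590/c.shape[0],790/c.shape[1])); cv2.imwrite(f'pics/ov_{n}.png',c)
```

```text
(no output)
```

View pics/ov_wrist.png

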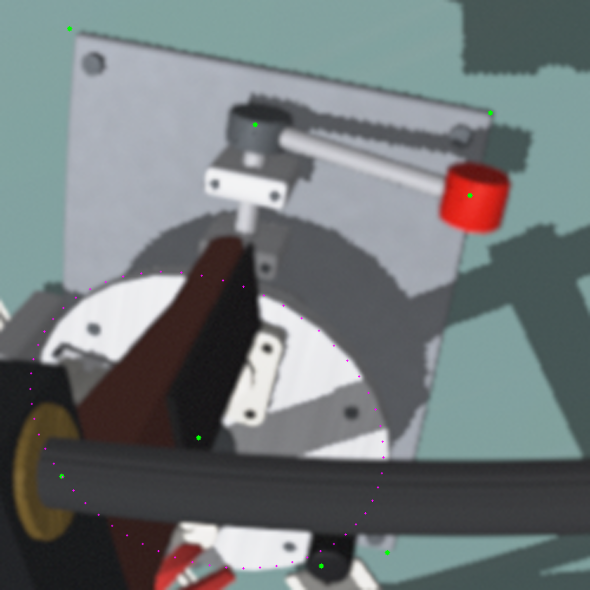

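View pics/ov_scene.png

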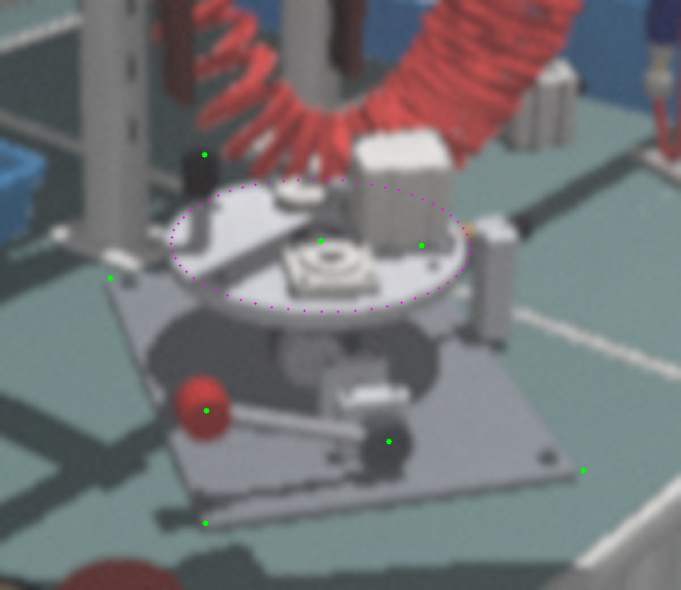

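View pics/ov_top.png

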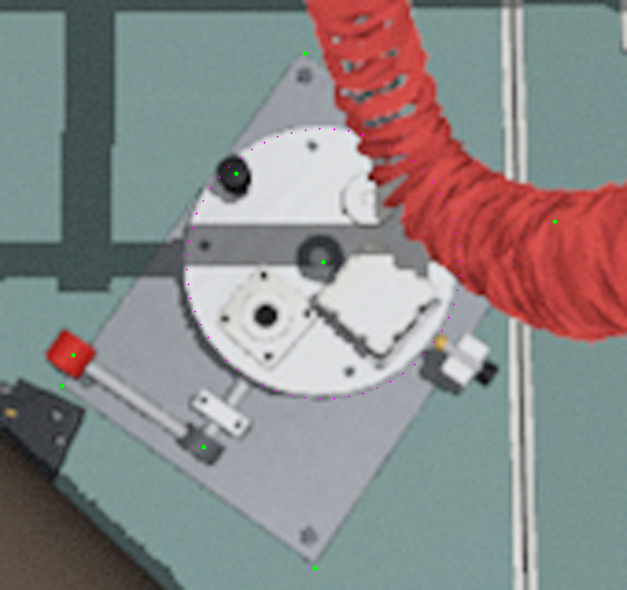

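Run:
```python
from h import *
W=np.array([[0.39420845299282525, 0.9190190620046595, -0.001912919517953338, -542.1811120900775], [0.8761292471090087, -0.3751809931965788, 0.30271564991627514, -253.9753416726663], [0.27748376159553484, -0.12100903278725693, -0.9530789977933035, 404.9307836122937], [0,0,0,1]])
wi=dict(imaging.camera_info('wrist')); wi['view']=W
sw=590/750; 
wp=lambda x,y:(130+x/sw/3-.5,180+y/sw/3-.5)
ss=681/750; sp=lambda x,y:(250+x/5/ss-.5,200+y/5/ss-.5)
st=590/800; tp=lambda x,y:(230+x/5/st-.5,170+y/5/st-.5)
C1,C2,C3,C4=(-185,120,10),(-185,-120,10),(140,120,10),(140,-120,10)
K=(-160,114,72);H=(0,0,94)
ob=[('wrist',C1,wp(493,108)),('wrist',C2,wp(79,33)),('wrist',K,wp(474,197)),
('scene',C1,sp(207,524)),('scene',C2,sp(580,475)),('scene',C3,sp(109,280)),('scene',K,sp(203,408)),
('top',C2,tp(313,563)),('top',C3,tp(304,55)),('top',C1,tp(63,382)),('top',K,tp(70,354))]
pp=[('wrist',wp(327,564)),('scene',sp(201,155)),('top',tp(235,172))]
def f(p):
    r=[]
    for n,P,q in ob: r.append(proj(n,idx2w(p,P),wi if n=='wrist' else None)[0]-q)
    for n,q in pp: r.append(proj(n,idx2w(p,(78*np.cos(p[3]),-78*np.sin(p[3]),161)),wi if n=='wrist' else None)[0]-q)
    return np.array(r).ravel()
r=least_squares(f,[528,208,-.615,-1.47],loss='soft_l1'); print(r.x); print(f(r.x).reshape(-1,2))
```

```text
[530.327 209.892  -0.614  -1.487]
[[ 0.245  2.457]
 [-2.669 -1.251]
 [-0.113 -0.264]
 [-1.082 -0.148]
 [-0.099 -0.984]
 [-0.66  -0.386]
 [-0.111  0.502]
 [ 0.176  0.708]
 [-0.583 -1.061]
 [-0.771  0.593]
 [ 0.299 -0.225]
 [-0.353  0.42 ]
 [ 0.036  0.213]
 [-0.908  0.277]]
```

```bash
cat >> h.py <<'E'
PX=np.array([530,209.5]); YAW=-.614
def orient(rho, tilt, camin=True):
    """jaws tangential; rho=heading of radial-out (rad); tool x = down tilted outward"""
    ro=np.array([np.cos(rho),np.sin(rho),0]); z=np.array([-np.sin(rho),np.cos(rho),0])
    x=np.cos(tilt)*np.array([0,0,-1.])+np.sin(tilt)*ro
    return np.c_[x,np.cross(z,x),z]
def rel(Mt,G,back=0,s=None):
    s=s or telemetry.get_state(); M=R.from_rotvec(s['tcp_rot']).as_matrix()
    T=np.array(G)+Mt[:,0]*(18.7-back)
    return M.T@(T-s['tcp_pos']), R.from_matrix(M.T@Mt).as_rotvec()
def post(t,z=147,r=78):
    a=YAW-t; return np.array([PX[0]+r*np.cos(a),PX[1]+r*np.sin(a),z]),a
E
python3 - <<'E'
from h import *
G,a=post(-1.48); print(G,a)
print(rel(orient(a,np.radians(25)),G,70)); print(rel(orient(a,np.radians(25)),G,0))
E
```

```text
[580.535 268.916 147.   ] 0.866
(array([ 106.346, -219.794,  -88.312]), array([-1.247, -0.277, -0.377]))
(array([ 169.74 , -228.632,  -59.974]), array([-1.247, -0.277, -0.377]))
```

```bash
python3 -m handwheel '[52,0,-16,-6,-0.09,-0.02,-0.027, 52,0,-32,-12,-0.18,-0.04,-0.054, 52,0,-48,-18,-0.27,-0.06,-0.08, 52,0,-64,-25,-0.36,-0.08,-0.108, 52,0,-80,-32,-0.45,-0.1,-0.135, 52,10,-96,-38,-0.54,-0.12,-0.162, 52,20,-112,-44,-0.63,-0.14,-0.19, 52,30,-128,-50,-0.72,-0.16,-0.216, 52,40,-144,-57,-0.81,-0.18,-0.243, 52,50,-160,-64,-0.9,-0.2,-0.27, 52,60,-176,-70,-0.99,-0.22,-0.3, 52,70,-190,-76,-1.08,-0.24,-0.326, 52,80,-205,-82,-1.17,-0.26,-0.353, 52,90,-220,-88,-1.247,-0.277,-0.377, 52,90,-220,-88,-1.247,-0.277,-0.377, 52,90,-220,-88,-1.247,-0.277,-0.377]'
python3 - <<'E'
from h import *
s=telemetry.get_state(); print(s['joint_positions'],s['tcp_pos'],s['time_s'])
G,a=post(-1.48)
print(rel(orient(a,np.radians(25)),G,0,s))
i=imaging.camera_info('wrist'); print(i['view'].tolist()); print(proj('wrist',[[G[0],G[1],161]]))
cv2.imwrite("pics/wrist2.png",imaging.snapshot('wrist'))
im=imaging.snapshot('scene')
c=im[150:330,200:440]; cv2.imwrite("pics/scz2.png",cv2.resize(c,None,fx=3.2,fy=3.2,interpolation=cv2.INTER_CUBIC))
E
```

```text
time_s: 2.3
tcp_pos: [566.4, 252.0, 208.1]
tcp_rot: [-1.786, 0.244, 1.52]
ft_force: [0.5, -0.0, -0.4]
grip_width: 52.1
[-0.331  0.234 -0.06   1.973 -0.341  0.572  2.302] [566.419 252.009 208.139] 2.3
(array([83.433,  5.67 ,  0.106]), array([-0.001,  0.001, -0.002]))
[[-0.7611862568682066, 0.6485303302200784, 0.001973104053251738, 267.81903040646796], [0.47932868230181563, 0.560538089510275, 0.6753081256219096, -522.5524185643895], [0.43685180173346444, 0.5149810297407154, -0.7375330788035334, -44.371730633810394], [0.0, 0.0, 0.0, 1.0]]
[[327.472 263.235]]
```

View pics/wrist2.png

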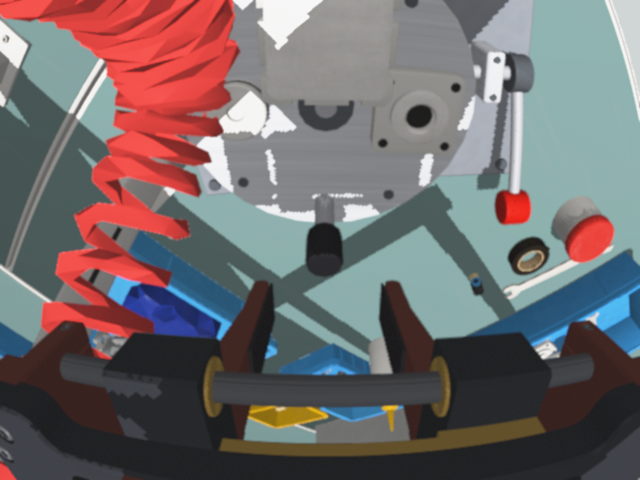

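View pics/scz2.png

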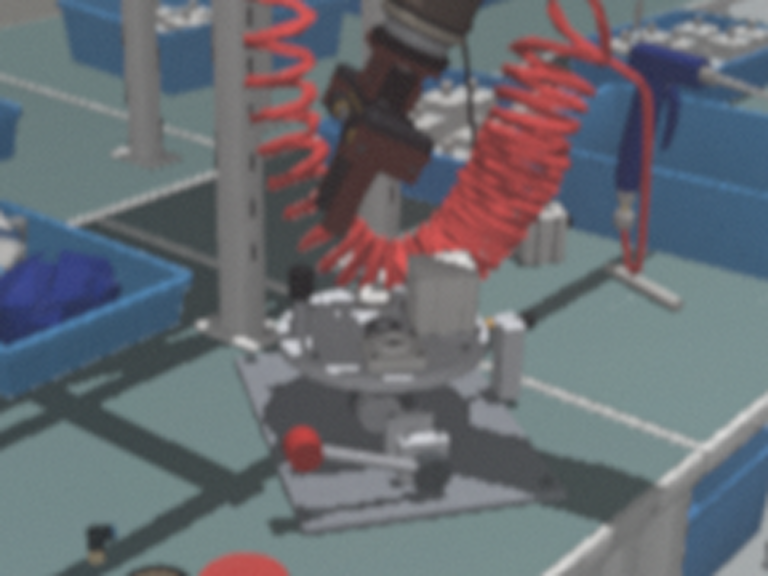

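Run:
```python
from h import *
for t in [-1.2,-.9,-.6,-.3,0]:
    G,a=post(t); print(t,[proj('wrist',[[G[0],G[1],z]])[0].round() for z in (94,131,161)])
```

```text
-1.2 [array([296., 193.]), array([293., 225.]), array([290., 257.])]
-0.9 [array([267., 183.]), array([260., 214.]), array([254., 245.])]
-0.6 [array([241., 165.]), array([231., 195.]), array([221., 226.])]
-0.3 [array([221., 142.]), array([208., 170.]), array([195., 198.])]
0 [array([209., 113.]), array([192., 138.]), array([176., 164.])]
```

```bash
python3 -m handwheel '[52,15,5.5,0,0,0,0, 52,32,5.5,0,0,0,0, 52,50,5.5,0,0,0,0, 52,68,5.5,0,0,0,0, 52,83,5.5,0,0,0,0, 52,83.5,5.5,0,0,0,0, 52,83.5,5.5,0,0,0,0]'
python3 - <<'E'
from h import *
cv2.imwrite("pics/wrist3.png",imaging.snapshot('wrist'))
G,a=post(-1.48);s=telemetry.get_state(); print(rel(orient(a,np.radians(25)),G,0,s))
im=imaging.snapshot('scene')
c=im[150:330,200:440]; cv2.imwrite("pics/scz3.png",cv2.resize(c,None,fx=3.2,fy=3.2,interpolation=cv2.INTER_CUBIC))
E
```

```text
time_s: 2.98
tcp_pos: [584.4, 279.0, 131.3]
tcp_rot: [-1.786, 0.241, 1.523]
ft_force: [-0.8, -0.6, 0.1]
grip_width: 51.7
(array([ 0.914,  2.909, -2.77 ]), array([ 0.001,  0.002, -0.001]))
```

View pics/wrist3.png

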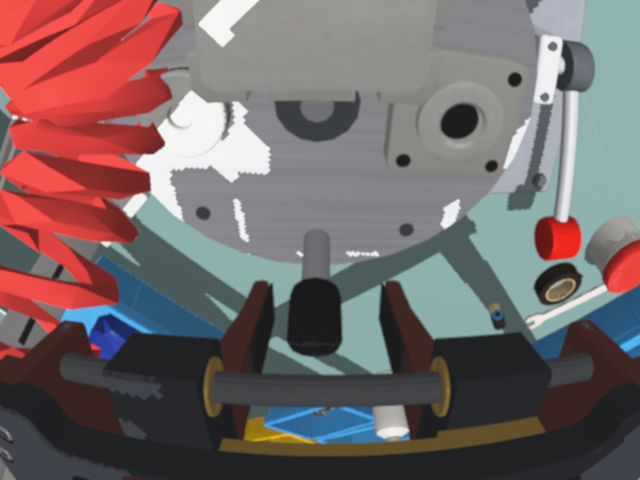

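View pics/scz3.png

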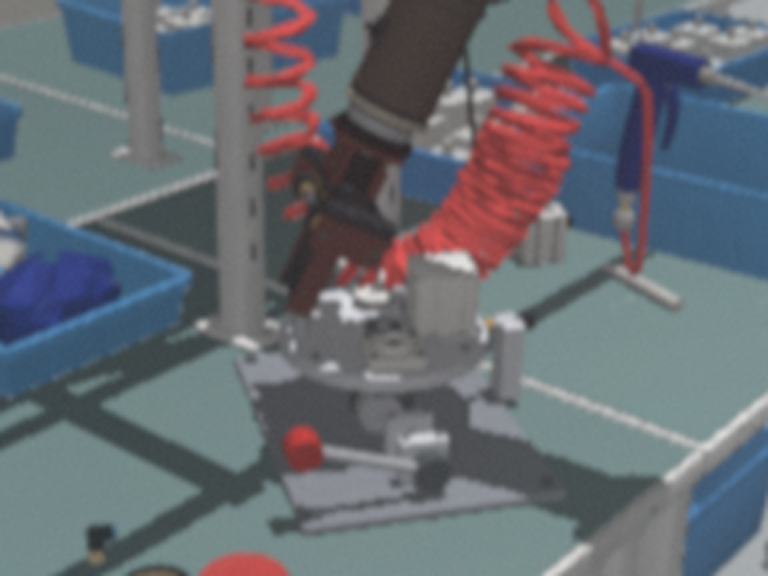

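```bash
python3 -m handwheel '[52,1,2,-4,0,0,0, 30,1,3,-4.5,0,0,0, 20,1,3,-4.5,0,0,0, 10,1,3,-4.5,0,0,0, 10,1,3,-4.5,0,0,0, 10,1,3,-4.5,0,0,0, 10,1,3,-4.5,0,0,0]'
python3 - <<'E'
from h import *
cv2.imwrite("pics/wrist4.png",imaging.snapshot('wrist'))
s=telemetry.get_state(); print(s['tcp_pos'],s['grip_width'],s['ft_force'])
M=R.from_rotvec(s['tcp_rot']).as_matrix(); g=s['tcp_pos']-M[:,0]*18.7; d=g[:2]-PX; print(g,np.hypot(*d),YAW-np.arctan2(d[1],d[0]))
E
```

```text
time_s: 3.67
tcp_pos: [587.4, 273.3, 130.7]
tcp_rot: [-1.787, 0.24, 1.52]
ft_force: [-1.4, -0.5, 2.2]
grip_width: 23.6
[587.394 273.374 130.641] 23.702543618946212 [-2.323 -0.656  3.32 ]
[582.294 267.337 147.589] 77.9723600286914 -1.449688320155054
```

View pics/wrist4.png

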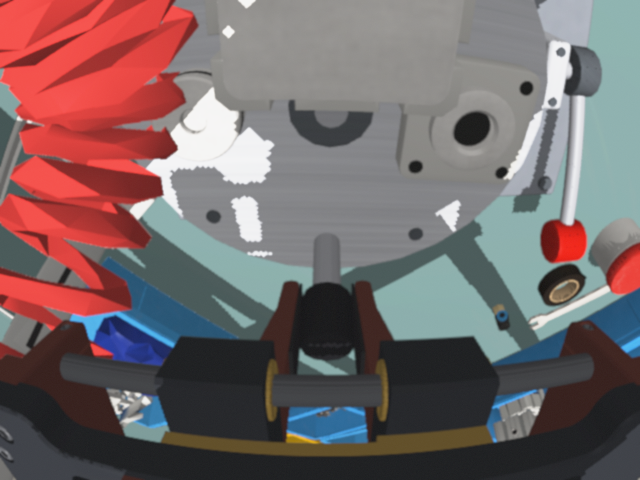

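```bash
cat >> h.py <<'E'
def arc(phis,s=None):
    s=s or telemetry.get_state(); M=R.from_rotvec(s['tcp_rot']).as_matrix(); p=s['tcp_pos']
    g=p-M[:,0]*18.7
    c=np.r_[PX,g[2]]
    for f in phis:
        Q=R.from_rotvec([0,0,-f]).as_matrix()
        sh=M.T@(c+Q@(p-c)-p); rv=M.T@np.array([0,0,-f]); print(round(f,3),'%.1f,%.1f,%.1f,%.3f,%.3f,%.3f'%(*sh,*rv))
def tab(s=None):
    s=s or telemetry.get_state(); M=R.from_rotvec(s['tcp_rot']).as_matrix(); g=s['tcp_pos']-M[:,0]*18.7; d=g[:2]-PX
    print('t',s['time_s'],'g',g,'r',np.hypot(*d),'tab',YAW-np.arctan2(d[1],d[0]),'hd',YAW-np.arctan2(M[1,2],M[0,2])+np.pi/2,'F',s['ft_force'],'q',s['joint_positions'],'w',s['grip_width'])
E
python3 - <<'E'
from h import *
arc(np.arange(.07,.71,.07)); tab()
E
```

```text
0.07 -0.2,0.3,-6.0,0.063,0.030,-0.000
0.14 -0.5,1.1,-12.0,0.127,0.059,-0.000
0.21 -1.0,2.2,-17.8,0.190,0.089,-0.000
0.28 -1.7,3.6,-23.6,0.254,0.118,-0.000
0.35 -2.6,5.5,-29.3,0.317,0.148,-0.000
0.42 -3.6,7.6,-34.8,0.381,0.178,-0.000
0.49 -4.8,10.2,-40.1,0.444,0.207,-0.001
0.56 -6.1,13.0,-45.2,0.508,0.237,-0.001
0.63 -7.6,16.2,-50.1,0.571,0.266,-0.001
0.7 -9.2,19.7,-54.7,0.634,0.296,-0.001
t 3.7167 g [582.294 267.337 147.589] r 77.9723600286914 tab -1.449688320155054 hd -1.4809637679130607 F [-2.323 -0.656  3.32 ] q [-0.324  0.38  -0.1    1.987 -0.389  0.409  2.356] w 23.702543618946212
```

```bash
python3 -m handwheel '[10,-0.2,0.3,-6,0.063,0.03,0, 10,-0.5,1.1,-12,0.127,0.059,0, 10,-1,2.2,-17.8,0.19,0.089,0, 10,-1.7,3.6,-23.6,0.254,0.118,0, 10,-2.6,5.5,-29.3,0.317,0.148,0, 10,-3.6,7.6,-34.8,0.381,0.178,0, 10,-4.8,10.2,-40.1,0.444,0.207,0, 10,-6.1,13,-45.2,0.508,0.237,0, 10,-7.6,16.2,-50.1,0.571,0.266,0, 10,-9.2,19.7,-54.7,0.634,0.296,0, 10,-9.2,19.7,-54.7,0.634,0.296,0]'
python3 - <<'E'
from h import *
tab(); arc(np.arange(.06,.61,.06))
cv2.imwrite("pics/wrist5.png",imaging.snapshot('wrist'))
E
```

```text
time_s: 4.63
tcp_pos: [614.8, 222.6, 130.7]
tcp_rot: [-1.473, 0.775, 1.008]
ft_force: [-1.8, 0.4, 2.5]
grip_width: 23.5
t 4.6333 g [606.966 221.265 147.622] r 77.86019787044238 tab -0.765681892854817 hd -0.7803674017590705 F [-1.794  0.422  2.456] q [-0.918  0.397  0.53   2.04  -0.219  0.339  1.464] w 23.516085499066243
0.06 -0.1,0.2,-5.1,0.054,0.025,-0.000
0.12 -0.3,0.7,-10.3,0.109,0.051,-0.000
0.18 -0.7,1.4,-15.3,0.163,0.076,-0.000
0.24 -1.2,2.5,-20.4,0.218,0.101,-0.000
0.3 -1.8,3.8,-25.3,0.272,0.127,-0.000
0.36 -2.5,5.3,-30.1,0.326,0.152,-0.000
0.42 -3.4,7.2,-34.9,0.381,0.177,-0.000
0.48 -4.3,9.3,-39.5,0.435,0.203,-0.000
0.54 -5.4,11.6,-43.9,0.489,0.228,-0.000
0.6 -6.6,14.2,-48.2,0.544,0.253,-0.000
```

View pics/wrist5.png

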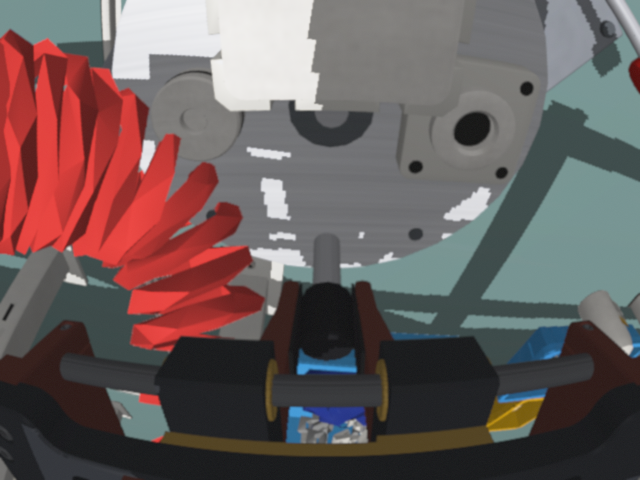

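```bash
python3 -m handwheel '[10,-0.1,0.2,-5.1,0.054,0.025,0, 10,-0.3,0.7,-10.3,0.109,0.051,0, 10,-0.7,1.4,-15.3,0.163,0.076,0, 10,-1.2,2.5,-20.4,0.218,0.101,0, 10,-1.2,2.5,-20.4,0.218,0.101,0]';  python3 - <<'E'
from h import *
tab()
E
python3 -m handwheel '[10,0,0.2,-2.5,0.027,0.013,0]';python3 - <<'E'
from h import *
tab(); arc(np.arange(.05,.75,.05))
cv2.imwrite("pics/wrist6.png",imaging.snapshot('wrist'))
E
```

```text
time_s: 5.1
tcp_pos: [615.3, 202.8, 130.6]
tcp_rot: [-1.345, 0.925, 0.83]
ft_force: [-4.0, 1.1, 6.2]
grip_width: 23.3
t 5.1 g [607.416 203.337 147.602] r 77.66111765258832 tab -0.5345529201506392 hd -0.5441877551835921 F [-4.009  1.061  6.169] q [-1.092  0.45   0.732  2.036 -0.208  0.383  1.21 ] w 23.280921385440468
time_s: 5.18
tcp_pos: [615.0, 200.8, 130.7]
tcp_rot: [-1.33, 0.942, 0.809]
ft_force: [-0.9, -0.7, 2.2]
grip_width: 23.5
t 5.1833 g [607.179 201.569 147.628] r 77.58577242920447 tab -0.5115986004397367 hd -0.517304341860481 F [-0.949 -0.742  2.245] q [-1.109  0.458  0.752  2.035 -0.209  0.391  1.183] w 23.473313893879876
0.05 -0.1,0.1,-4.3,0.045,0.021,-0.000
0.1 -0.2,0.4,-8.5,0.091,0.042,-0.000
0.15 -0.4,0.9,-12.8,0.136,0.063,-0.000
0.2 -0.8,1.6,-17.0,0.181,0.084,-0.000
0.25 -1.2,2.5,-21.1,0.227,0.105,-0.000
0.3 -1.7,3.6,-25.2,0.272,0.126,-0.000
0.35 -2.3,4.8,-29.3,0.317,0.148,-0.000
0.4 -2.9,6.3,-33.2,0.363,0.169,-0.000
0.45 -3.7,7.9,-37.1,0.408,0.190,-0.000
0.5 -4.5,9.7,-40.9,0.453,0.211,-0.000
0.55 -5.4,11.6,-44.6,0.499,0.232,-0.000
0.6 -6.4,13.7,-48.2,0.544,0.253,-0.000
0.65 -7.5,16.0,-51.6,0.589,0.274,-0.000
0.7 -8.6,18.5,-55.0,0.635,0.295,-0.000
```

View pics/wrist6.png

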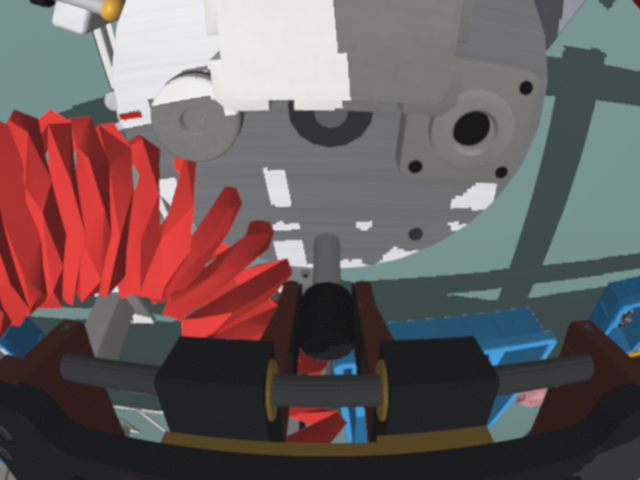

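```bash
python3 -m handwheel '[10,-0.1,0.1,-4.3,0.045,0.021,0, 10,-0.2,0.4,-8.5,0.091,0.042,0, 10,-0.2,0.4,-8.5,0.091,0.042,0]';python3 -m handwheel '[10,-0.1,0.1,-4.3,0.045,0.021,0, 10,-0.2,0.4,-8.5,0.091,0.042,0, 10,-0.2,0.4,-8.5,0.091,0.042,0]'
python3 - <<'E'
from h import *
tab(); arc(np.arange(.04,.45,.04))
cv2.imwrite("pics/wrist7.png",imaging.snapshot('wrist'))
E
```

```text
time_s: 5.48
tcp_pos: [613.6, 192.4, 130.6]
tcp_rot: [-1.27, 1.003, 0.731]
ft_force: [-6.7, -0.2, 10.1]
grip_width: 23.4
time_s: 5.73
tcp_pos: [611.4, 184.4, 130.6]
tcp_rot: [-1.21, 1.059, 0.655]
ft_force: [-8.3, 1.3, 9.2]
grip_width: 23.5
t 5.7333 g [603.913 186.705 147.548] r 77.34834766744318 tab -0.31485748926896623 hd -0.31413945399293786 F [-8.299  1.312  9.18 ] q [-1.21   0.518  0.884  2.019 -0.229  0.457  0.999] w 23.519631121129873
0.04 -0.0,0.1,-3.4,0.036,0.017,-0.000
0.08 -0.1,0.2,-6.8,0.073,0.034,-0.000
0.12 -0.3,0.5,-10.2,0.109,0.050,-0.000
0.16 -0.5,1.0,-13.6,0.145,0.067,-0.000
0.2 -0.7,1.5,-16.9,0.182,0.084,-0.000
0.24 -1.0,2.2,-20.3,0.218,0.101,-0.000
0.28 -1.4,3.0,-23.5,0.254,0.117,-0.000
0.32 -1.8,3.9,-26.8,0.291,0.134,-0.000
0.36 -2.3,4.9,-30.0,0.327,0.151,-0.000
0.4 -2.8,6.1,-33.2,0.363,0.168,-0.000
0.44 -3.4,7.3,-36.3,0.399,0.184,-0.000
```

View pics/wrist7.png

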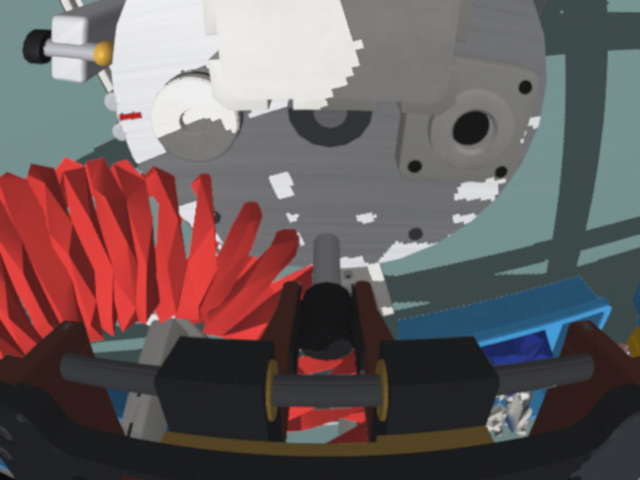

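Run:
```python
from h import *
g=np.array([(582.294,267.337),(606.966,221.265),(607.416,203.337),(607.179,201.569),(603.913,186.705)])
r=least_squares(lambda c:np.hypot(*(g-c).T)-78,PX); print(r.x,r.fun)
s=telemetry.get_state(); print(s['joint_torque'],s['moment'])
i=imaging.camera_info('wrist')
for t in (-.28,-.3,-.32,-.34):
  L=idx2w([530,209.5,-.614],[(100*np.sin(t)*1, -100*np.cos(t),94)]); print(t,proj('wrist',L))
```

```text
[529.629 209.928] [-0.094  0.163  0.066 -0.001 -0.171]
[  1.527 -40.366  12.668 -21.631   0.448  -2.228  -0.368] [ 0.034  0.752 -0.078]
-0.28 [[120.812  -5.913]]
-0.3 [[122.61  -10.186]]
-0.32 [[124.521 -14.444]]
-0.34 [[126.546 -18.684]]
```

Run:
```python
from h import *
for t in (0,-.28,-.3,-.32,-.34,-.4):
  L=idx2w([529.6,209.9,-.614],[(-100*np.sin(t)*1, -100*np.cos(t),94)]); print(t,proj('wrist',L))
im=cv2.imread('pics/wrist7.png'); c=im[0:220,60:260]; cv2.imwrite("pics/w7z.png",cv2.resize(c,None,fx=2.7,fy=2.7,interpolation=cv2.INTER_CUBIC))
```

```text
0 [[107.219  52.907]]
-0.28 [[112.047 109.525]]
-0.3 [[113.007 113.328]]
-0.32 [[114.041 117.094]]
-0.34 [[115.148 120.821]]
-0.4 [[118.889 131.764]]
```

View pics/w7z.png

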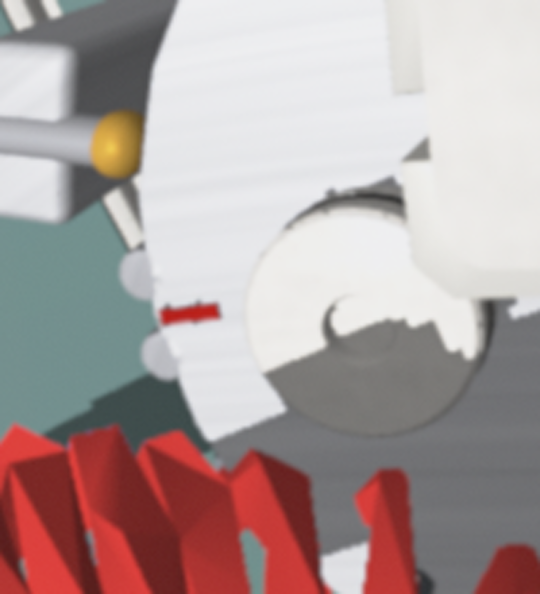

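```bash
python3 -m handwheel '[10,-0.5,0.3,0,0,0,0,10,-0.5,0.3,0,0,0,0]';python3 - <<'E'
from h import *
tab()
E
```

```text
time_s: 5.95
tcp_pos: [611.3, 184.4, 130.7]
tcp_rot: [-1.212, 1.058, 0.658]
ft_force: [2.1, 0.2, -2.3]
grip_width: 23.3
t 5.95 g [603.84 186.69 147.7 ] r 77.28311124182713 tab -0.31438830096445264 hd -0.3177916410080779 F [ 2.141  0.213 -2.291] q [-1.209  0.516  0.883  2.019 -0.228  0.456  1.002] w 23.3167118762366
```

```bash
python3 -m handwheel '[10,0,0.1,-3.4,0.036,0.017,0, 10,-0.2,0.2,-6.8,0.073,0.034,0, 10,-0.5,0.5,-10.2,0.109,0.05,0, 10,-0.8,1,-13.6,0.145,0.067,0, 10,-0.8,1,-13.6,0.145,0.067,0]';python3 - <<'E'
from h import *
tab(); arc([.04,.08,.12,.16,.18,.2])
cv2.imwrite("pics/wrist8.png",imaging.snapshot('wrist')[0:240,40:300])
E
```

```text
time_s: 6.37
tcp_pos: [606.5, 172.7, 130.7]
tcp_rot: [-1.116, 1.141, 0.535]
ft_force: [1.1, 2.9, -0.5]
grip_width: 23.3
t 6.3667 g [599.43  176.108 147.672] r 77.04244883797143 tab -0.16571511954148727 hd -0.15923686831963746 F [ 1.097  2.932 -0.5  ] q [-1.267  0.569  0.967  2.003 -0.253  0.518  0.87 ] w 23.3168795111467
0.04 -0.0,0.0,-3.4,0.036,0.017,-0.000
0.08 -0.1,0.2,-6.8,0.073,0.034,-0.000
0.12 -0.2,0.5,-10.2,0.109,0.050,-0.000
0.16 -0.4,0.9,-13.5,0.145,0.067,-0.000
0.18 -0.5,1.2,-15.2,0.163,0.075,-0.000
0.2 -0.7,1.4,-16.9,0.182,0.084,-0.000
```

View pics/wrist8.png

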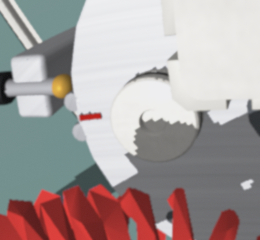

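```bash
python3 -m handwheel '[10,0,0,-3.4,0.036,0.017,0, 10,-0.1,0.2,-6.8,0.073,0.034,0, 10,-0.2,0.5,-10.2,0.109,0.05,0, 10,-0.3,0.8,-12.5,0.134,0.062,0, 10,-0.3,0.8,-12.5,0.134,0.062,0]';python3 - <<'E'
from h import *
tab(); arc([.02,.04,.06])
cv2.imwrite("pics/wrist9.png",cv2.resize(imaging.snapshot('wrist')[0:200,40:240],None,fx=2.7,fy=2.7))
E
```

```text
time_s: 6.83
tcp_pos: [600.5, 162.5, 130.6]
tcp_rot: [-1.024, 1.211, 0.423]
ft_force: [-3.4, 3.4, 4.8]
grip_width: 23.6
t 6.8333 g [593.987 166.93  147.625] r 76.85349445415467 tab -0.026952830364241454 hd -0.014859585904436035 F [-3.442  3.362  4.789] q [-1.304  0.617  1.03   1.985 -0.279  0.582  0.757] w 23.602508091728055
0.02 0.0,-0.0,-1.7,0.018,0.008,-0.000
0.04 -0.0,0.0,-3.4,0.036,0.017,-0.000
0.06 -0.0,0.1,-5.1,0.054,0.025,-0.000
```

View pics/wrist9.png

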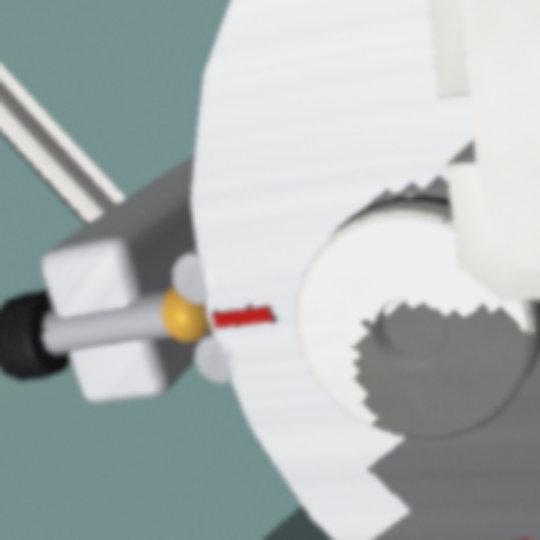

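```bash
python3 -m handwheel '[30,0,0,0,0,0,0, 50,0,0,0,0,0,0, 50,0,0,0,0,0,0, 50,0,0,0,0,0,0, 50,0,0,0,0,0,0, 50,0,0,0,0,0,0]';python3 - <<'E'
from h import *
tab(); 
cv2.imwrite("pics/wrist10.png",imaging.snapshot('wrist'))
t0=(-100*0,-100,94)
E
```

```text
time_s: 7.38
tcp_pos: [600.4, 162.2, 130.6]
tcp_rot: [-1.025, 1.211, 0.424]
ft_force: [0.2, 0.1, -0.4]
grip_width: 49.9
t 7.3833 g [593.924 166.576 147.593] r 76.99861114619159 tab -0.022671912062750987 hd -0.015668536605861316 F [ 0.196  0.141 -0.446] q [-1.303  0.617  1.03   1.985 -0.279  0.581  0.758] w 49.907389526603154
```

View pics/wrist10.png

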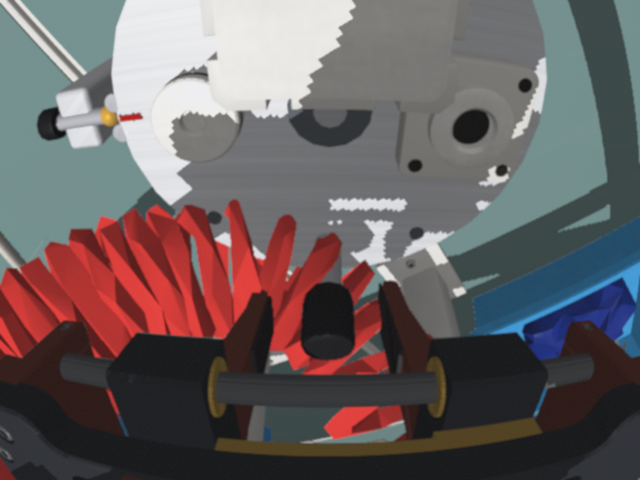

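```bash
python3 -m handwheel '[50,-15,0,0,0,0,0, 50,-35,0,0,0,0,0, 50,-60,0,0,0,0,0, 50,-85,0,0,0,0,0, 50,-110,0,0,0,0,0, 50,-120,0,0,0,0,0, 50,-120,0,0,0,0,0]'
cat >> h.py <<'E'
PX=np.array([529.8,209.7])
def knob(l):
    w=idx2w([*PX,YAW],[(-160,120*np.cos(l+np.pi/2-1.25) if 0 else 120*np.sin(1.25-l),34+120*np.cos(1.25-l))])[0]; return w
def MK(sgn=1):
    h=YAW+np.pi if sgn>0 else YAW
    z=np.array([np.cos(h),np.sin(h),0]); x=np.array([0,0,-1.]); return np.c_[x,np.cross(z,x),z]
E
python3 - <<'E'
from h import *
tab(); print(knob(0),knob(1.25)); print(rel(MK(),knob(0),130)); print(rel(MK(-1),knob(0),130))
cv2.imwrite("pics/wrist11.png",imaging.snapshot('wrist'))
cv2.imwrite("pics/top11.png",cv2.resize(imaging.snapshot('top')[150:340,170:420],None,fx=3,fy=3))
E
```

```text
time_s: 8.02
tcp_pos: [559.3, 192.0, 241.0]
tcp_rot: [-1.025, 1.208, 0.425]
ft_force: [-0.0, 1.5, -0.2]
grip_width: 50.1
t 8.0167 g [552.747 196.346 258.005] r 26.54980136781571 tab -0.08696812836350598 hd -0.017828342883596804 F [-0.022  1.541 -0.209] q [-1.593  0.484  1.278  1.93  -0.139  0.815  0.649] w 50.134673326551656
[464.634 394.961  71.839] [399.024 301.883 154.   ]
(array([-27.691, 198.962, 114.673]), array([-1.527, -0.333,  0.343]))
(array([-27.691, 198.962, 114.673]), array([1.561, 0.345, 0.335]))
```

View pics/wrist11.png

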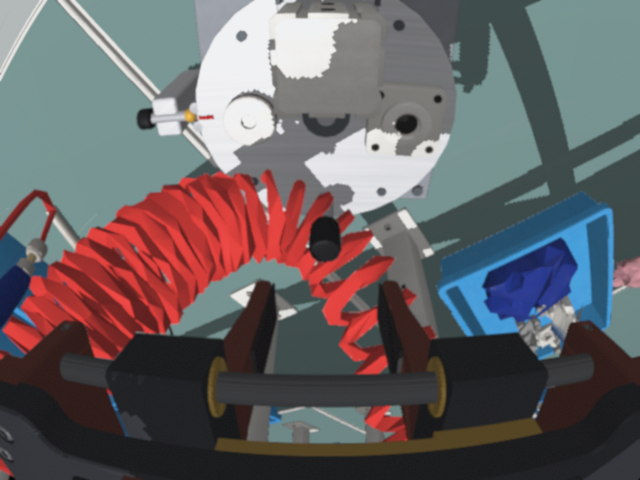

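View pics/top11.png

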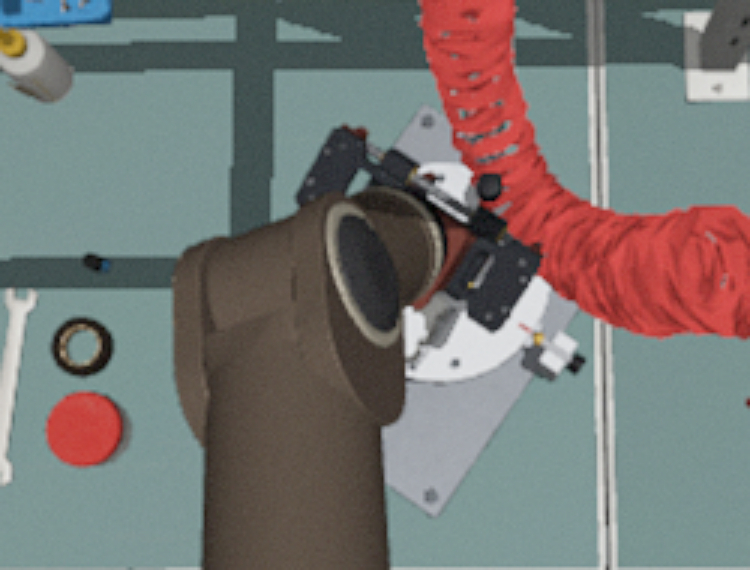

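```bash
python3 -m handwheel '[50,-4,13,8,-0.11,-0.024,0.024, 50,-6,27,16,-0.22,-0.048,0.049, 50,-8,41,24,-0.33,-0.072,0.074, 50,-10,55,32,-0.44,-0.096,0.099, 50,-12,69,40,-0.55,-0.12,0.123, 50,-14,84,48,-0.66,-0.144,0.148, 50,-16,99,57,-0.77,-0.168,0.173]'
python3 - <<'E'
from h import *
tab(); print(rel(MK(),knob(0),130))
E
```

```text
time_s: 8.7
tcp_pos: [510.1, 291.8, 210.6]
tcp_rot: [-1.499, 0.994, 1.152]
ft_force: [0.4, 0.2, -0.4]
grip_width: 49.9
t 8.7 g [505.983 292.689 228.821] r 86.33876700549246 tab -2.4642707020946317 hd -0.8042337218320705 F [ 0.396  0.154 -0.417] q [-1.407  0.356  0.891  1.895 -0.153  0.857  1.291] w 49.916769105223786
(array([ 12.005,  28.261, 111.87 ]), array([-0.754, -0.164,  0.165]))
```

```bash
python3 -m handwheel '[50,2,4,16,-0.107,-0.023,0.024, 50,4,8,32,-0.215,-0.047,0.047, 50,6,12,48,-0.323,-0.07,0.07, 50,8,16,64,-0.43,-0.093,0.094, 50,10,20,80,-0.54,-0.117,0.118, 50,11,24,96,-0.646,-0.14,0.141, 50,12,28,112,-0.754,-0.164,0.165, 50,12,28,112,-0.754,-0.164,0.165, 50,12,28,112,-0.754,-0.164,0.165]'
python3 - <<'E'
from h import *
tab(); print(rel(MK(),knob(0),130)); print(rel(MK(),knob(0),0))
i=imaging.camera_info('wrist'); print(proj('wrist',[knob(0)],i))
cv2.imwrite("pics/wrist12.png",imaging.snapshot('wrist'))
print(i['view'].tolist())
E
```

```text
time_s: 9.45
tcp_pos: [465.2, 394.1, 181.5]
tcp_rot: [-1.869, 0.599, 1.869]
ft_force: [0.3, -0.2, 0.4]
grip_width: 49.5
t 9.45 g [465.184 394.16  200.154] r 195.4499300997867 tab -2.521738401623926 hd -1.56695781047262 F [ 0.256 -0.201  0.429] q [-1.185  0.462  0.559  1.71  -0.274  1.051  1.988] w 49.50400811382243
(array([-1.686, -0.371,  0.919]), array([-0.004, -0.   , -0.002]))
(array([128.314,  -0.647,   0.969]), array([-0.004, -0.   , -0.002]))
[[328.267 236.119]]
[[-0.815166471835073, 0.5792267353196593, 0.00011084625489608922, 151.3774383152912], [0.5524596323908614, 0.777438640797433, 0.3006285322014491, -587.2720610457809], [0.17404590708924217, 0.24512353800884315, -0.953741303152754, 174.89221485582368], [0.0, 0.0, 0.0, 1.0]]
```

View pics/wrist12.png

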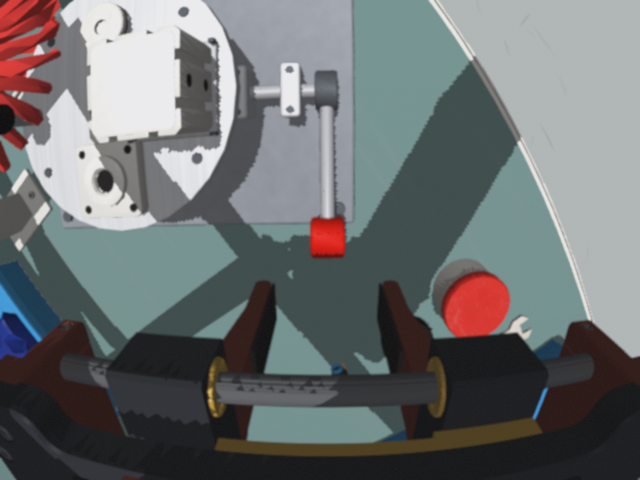

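```bash
python3 -m handwheel '[46,20,-0.6,1,0,0,0, 46,40,-0.6,1,0,0,0, 46,60,-0.6,1,0,0,0, 46,80,-0.6,1,0,0,0, 46,98,-0.6,1,0,0,0, 46,115,-0.6,1,0,0,0, 46,128,-0.6,1,0,0,0, 46,128,-0.6,1,0,0,0, 46,128,-0.6,1,0,0,0]'
python3 - <<'E'
from h import *
tab();  print(rel(MK(),knob(0),0))
cv2.imwrite("pics/wrist13.png",imaging.snapshot('wrist'))
E
```

```text
time_s: 10.25
tcp_pos: [465.1, 393.3, 53.8]
tcp_rot: [-1.868, 0.602, 1.866]
ft_force: [0.5, 0.4, 0.3]
grip_width: 46.0
t 10.25 g [465.072 393.35   72.528] r 194.72262492766433 tab -2.523652988760091 hd -1.5635915074094742 F [0.493 0.435 0.257] q [-1.127  0.614  0.484  1.811 -0.376  0.811  2.065] w 45.98937747832946
(array([ 0.685, -1.105,  1.325]), array([-0.007, -0.002, -0.003]))
```

View pics/wrist13.png

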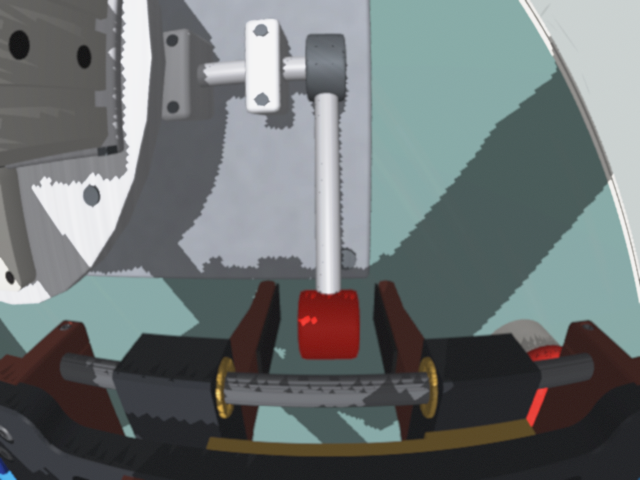

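```bash
python3 -m handwheel '[35,0.5,-1,0.5,0,0,0, 25,0.5,-1,0.5,0,0,0, 10,0.5,-1,0.5,0,0,0, 10,0.5,-1,0.5,0,0,0, 10,0.5,-1,0.5,0,0,0, 10,0.5,-1,0.5,0,0,0]'
python3 - <<'E'
from h import *
tab();  print(rel(MK(),knob(0),0))
s=telemetry.get_state();M=R.from_rotvec(s['tcp_rot']).as_matrix()
g=s['tcp_pos']-M[:,0]*18.7
for l in np.arange(.08,1.3,.08):
    print(round(l,2), M.T@(knob(l)-knob(0)))
E
```

```text
time_s: 10.8
tcp_pos: [465.8, 395.7, 54.7]
tcp_rot: [-1.868, 0.598, 1.865]
ft_force: [-0.5, 2.3, 4.2]
grip_width: 25.9
t 10.8 g [465.746 395.707  73.412] r 196.72671630144447 tab -2.5164419130833777 hd -1.5649022653160847 F [-0.46   2.284  4.188] q [-1.128  0.614  0.484  1.808 -0.376  0.811  2.065] w 25.939725712545417
(array([1.573, 1.256, 0.501]), array([-0.006, -0.001,  0.   ]))
0.08 [-8.98   3.387 -0.033]
0.16 [-17.66    7.481  -0.069]
0.24 [-25.986  12.255  -0.109]
0.32 [-33.903  17.679  -0.152]
0.4 [-41.362  23.719  -0.199]
0.48 [-48.314  30.335  -0.247]
0.56 [-54.715  37.486  -0.299]
0.64 [-60.524  45.126  -0.352]
0.72 [-65.704  53.205  -0.407]
0.8 [-70.222  61.672  -0.463]
0.88 [-74.049  70.474  -0.521]
0.96 [-77.16   79.553  -0.578]
1.04 [-79.536  88.851  -0.637]
1.12 [-81.16   98.31   -0.695]
1.2 [-82.024 107.868  -0.752]
1.28 [-82.121 117.465  -0.809]
```

```bash
python3 -m handwheel '[10,-9,3.4,0,0,0,0, 10,-17.7,7.5,0,0,0,0, 10,-26,12.3,0,0,0,0, 10,-34,17.7,0,0,0,0, 10,-41.4,23.7,0,0,0,0, 10,-48.3,30.3,0,0,0,0, 10,-54.7,37.5,0,0,0,0, 10,-54.7,37.5,0,0,0,0]'
python3 - <<'E'
from h import *
tab();  print(rel(MK(),knob(0.56),0)); print(rel(MK(),knob(1.25),0))
s=telemetry.get_state();M=R.from_rotvec(s['tcp_rot']).as_matrix()
for l in np.arange(.64,1.3,.08):
    print(round(l,2), M.T@(knob(l)-knob(0.56)))
cv2.imwrite("pics/wrist14.png",imaging.snapshot('wrist'))
E
```

```text
time_s: 11.47
tcp_pos: [443.1, 363.2, 110.3]
tcp_rot: [-1.867, 0.6, 1.866]
ft_force: [0.3, -5.1, -10.1]
grip_width: 25.7
t 11.4667 g [443.059 363.255 129.023] r 176.36122610820533 tab -2.6989977799551506 hd -1.563792890042543 F [  0.299  -5.141 -10.094] q [-1.17   0.485  0.534  1.868 -0.313  0.873  2.038] w 25.708680083857402
(array([ 2.472, -0.869,  0.661]), array([-0.007, -0.001, -0.001]))
(array([-24.899,  75.542,   0.097]), array([-0.007, -0.001, -0.001]))
0.64 [-5.8    7.646 -0.06 ]
0.72 [-10.971  15.731  -0.122]
0.8 [-15.479  24.204  -0.186]
0.88 [-19.296  33.01   -0.252]
0.96 [-22.396  42.092  -0.319]
1.04 [-24.761  51.393  -0.386]
1.12 [-26.375  60.854  -0.454]
1.2 [-27.228  70.413  -0.522]
1.28 [-27.314  80.01   -0.589]
```

View pics/wrist14.png

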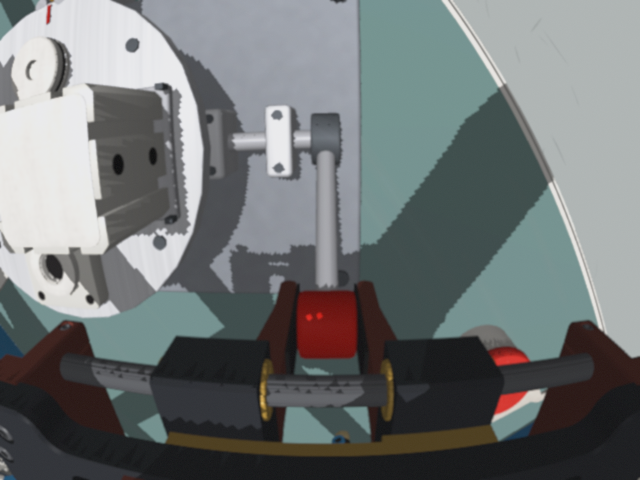

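```bash
python3 -m handwheel '[10,-5.5,7.6,0,0,0,0, 10,-10.5,15.7,0,0,0,0, 10,-14.8,24.2,0,0,0,0, 10,-18.3,33,0,0,0,0, 10,-21.2,42,0,0,0,0, 10,-23.5,51.4,0,0,0,0, 10,-25,60.8,0,0,0,0, 10,-25.8,69,0,0,0,0, 10,-26,74,0,0,0,0, 10,-26,75.5,0,0,0,0, 10,-26,75.5,0,0,0,0, 10,-26,75.5,0,0,0,0]'
python3 - <<'E'
from h import *
tab();  print(rel(MK(),knob(1.25),0))
cv2.imwrite("pics/wrist15.png",imaging.snapshot('wrist'))
cv2.imwrite("pics/scz15.png",cv2.resize(imaging.snapshot('scene')[180:330,230:400],None,fx=4,fy=4,interpolation=cv2.INTER_CUBIC))
E
```

```text
time_s: 12.52
tcp_pos: [401.7, 303.9, 138.3]
tcp_rot: [-1.868, 0.593, 1.86]
ft_force: [5.8, 2.5, -3.0]
grip_width: 25.8
t 12.5167 g [401.569 303.858 156.991] r 159.08738578208664 tab -3.122224938113291 hd -1.5635867389072655 F [ 5.842  2.482 -3.041] q [-1.213  0.329  0.578  2.016 -0.236  0.854  2.016] w 25.81390758550623
(array([2.968, 3.225, 0.974]), array([-0.007, -0.002,  0.006]))
```

View pics/wrist15.png

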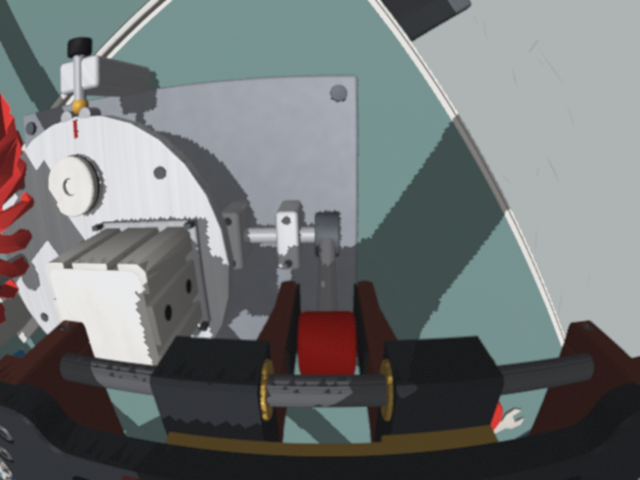

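View pics/scz15.png

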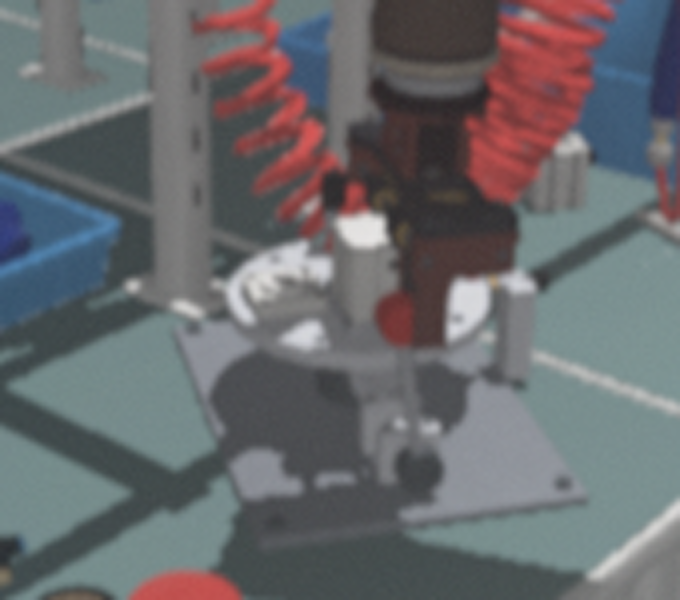

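Run:
```python
from h import *
i=imaging.camera_info('wrist'); im=cv2.imread('pics/wrist15.png')
f=5; 
def draw(x0,y0,x1,y1,sets,fn):
    c=cv2.resize(im[y0:y1,x0:x1],None,fx=f,fy=f,interpolation=cv2.INTER_CUBIC)
    for P,col in sets:
        for q in proj('wrist',P,i): cv2.circle(c,(int((q[0]-x0+.5)*f),int((q[1]-y0+.5)*f)),3,col,-1)
    cv2.imwrite(fn,c)
p=[*PX,YAW]
B=lambda z:idx2w(p,[(-55+a,b,z) for a,b in((30,30),(30,-30),(-30,30),(-30,-30))])
draw(30,210,190,330,[(B(158),(255,0,0)),(B(170),(0,255,0))],'pics/b.png')
a=np.linspace(0,2*np.pi,40)
def drum(l):
    y=120*np.sin(1.25-l); z=34+120*np.cos(1.25-l)
    return idx2w(p,[(-160+s,y+16*np.cos(t),z+16*np.sin(t)) for t in a for s in(-13,13)])
for l in (1.1,1.25,1.4):
    print(l, proj('wrist',drum(l),i).min(0),proj('wrist',drum(l),i).max(0))
def drumtop(l): return drum(l)
draw(270,220,390,340+50,[(drum(1.25),(0,255,0)),(idx2w(p,[(-160,0,34)]),(0,255,0))],'pics/k.png')
```

```text
1.1 [299.551 309.   ] [360.177 376.345]
1.25 [297.561 275.353] [361.98  347.022]
1.4 [296.075 236.017] [363.139 310.639]
```

View pics/b.png

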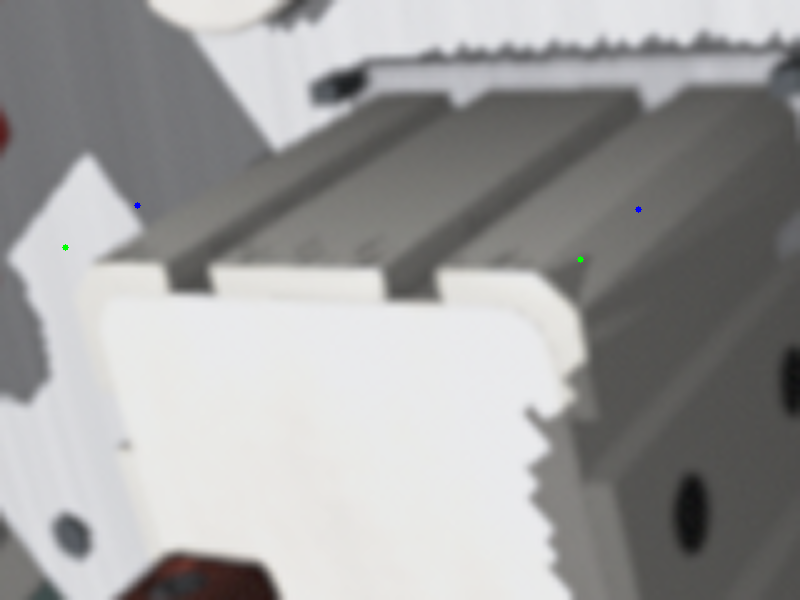

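View pics/k.png

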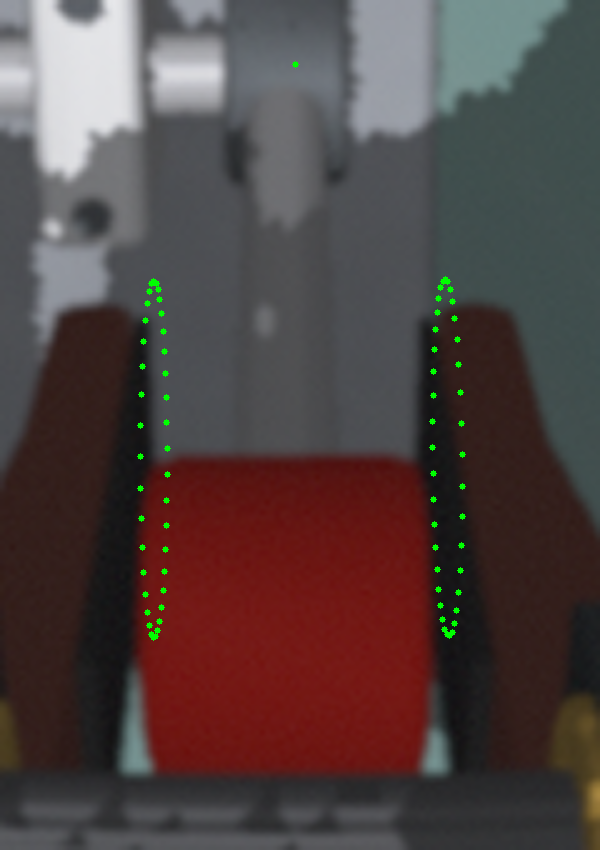

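The block is raised, but the knob has slipped about 10 mm in the pads. Its near edge is at row 311 where 275 was expected, so the lever reads about 1.1 rad. I'll push it further.

```bash
python3 -m handwheel '[10,0.5,3,0.5,0,0,0, 10,1,6,1,0,0,0, 10,1.5,9,1,0,0,0, 10,2,12,1,0,0,0, 10,2,15,1,0,0,0, 10,2,15,1,0,0,0, 10,2,15,1,0,0,0]'
cat > lev.py <<'E'
from h import *
import sys
tab();  print(rel(MK(),knob(1.25),0))
i=imaging.camera_info('wrist'); im=imaging.snapshot('wrist'); cv2.imwrite(sys.argv[1],im)
p=[*PX,YAW]
a=np.linspace(0,2*np.pi,90)
for l in np.arange(1.0,1.5,.05):
    y=120*np.sin(1.25-l); z=34+120*np.cos(1.25-l)
    D=idx2w(p,[(-160,y+16*np.cos(t),z+16*np.sin(t)) for t in a]); q=proj('wrist',D,i); print(round(l,2),q[:,1].min().round(1))
print('hinge',proj('wrist',idx2w(p,[(-160,0,34)]),i))
h=cv2.cvtColor(im,cv2.COLOR_BGR2HSV)[:,326]; 
red=(h[:,1]>150)&((h[:,0]<10)|(h[:,0]>170)); print('red rows',np.where(red)[0][[0,-1]])
cv2.imwrite(sys.argv[1].replace('.png','z.png'),cv2.resize(im[200:400,260:400],None,fx=3,fy=3,interpolation=cv2.INTER_CUBIC))
E
python3 lev.py pics/wrist16.png
```

```text
time_s: 13.2
tcp_pos: [394.9, 294.2, 138.6]
tcp_rot: [-1.869, 0.586, 1.853]
ft_force: [8.9, 2.7, -2.9]
grip_width: 25.4
t 13.2 g [394.668 294.051 157.287] r 159.29792171680447 tab -3.1975599439458073 hd -1.5627524671034139 F [ 8.87   2.684 -2.884] q [-1.219  0.304  0.584  2.048 -0.225  0.835  2.012] w 25.43012126005321
(array([ 3.411, -8.581,  1.11 ]), array([-0.008, -0.004,  0.015]))
1.0 346.7
1.05 338.8
1.1 330.1
1.15 320.5
1.2 310.2
1.25 299.2
1.3 287.4
1.35 275.0
1.4 262.0
1.45 248.6
hinge [[329.022 246.221]]
red rows [315 374]
```

View pics/wrist16z.png

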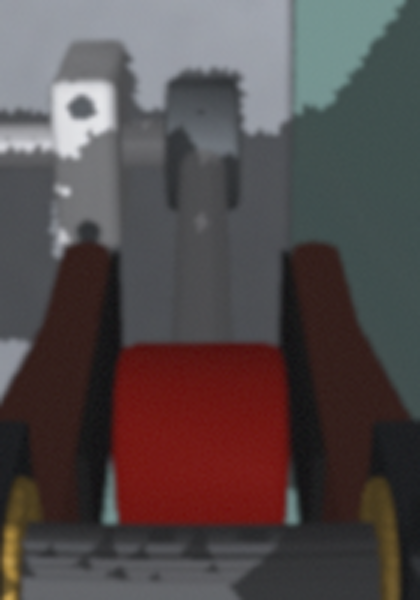

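```bash
python3 -m handwheel '[5,1,3,0,0,0,0, 5,1,5,0,0,0,0, 5,1,5,0,0,0,0, 5,1,5,0,0,0,0]'; python3 lev.py pics/wrist17.png | grep -v '^1\.[034]'; python3 -m handwheel '[5,0,0,0,0,0,0, 5,0,0,0,0,0,0, 5,0,0,0,0,0,0, 5,0,0,0,0,0,0,5,0,0,0,0,0,0, 5,0,0,0,0,0,0, 5,0,0,0,0,0,0, 5,0,0,0,0,0,0,5,0,0,0,0,0,0, 5,0,0,0,0,0,0, 5,0,0,0,0,0,0, 5,0,0,0,0,0,0]'; python3 lev.py pics/wrist18.png
```

```text
time_s: 13.58
tcp_pos: [393.1, 291.6, 138.7]
tcp_rot: [-1.869, 0.581, 1.849]
ft_force: [6.5, 4.3, -13.3]
grip_width: 25.5
t 13.5833 g [392.832 291.338 157.353] r 159.45175851021955 tab -3.2180917856594147 hd -1.562491557226715 F [  6.538   4.296 -13.31 ] q [-1.221  0.295  0.585  2.058 -0.222  0.827  2.012] w 25.54756167521126
(array([  3.584, -11.741,   1.213]), array([-0.008, -0.004,  0.02 ]))
1.1 335.4
1.15 326.1
1.2 316.1
1.25 305.2
hinge [[329.202 249.498]]
red rows [316 374]
time_s: 14.63
tcp_pos: [393.3, 291.9, 138.7]
tcp_rot: [-1.869, 0.579, 1.848]
ft_force: [6.2, 2.4, -19.6]
grip_width: 25.6
t 14.6333 g [392.962 291.599 157.398] r 159.4742201534306 tab -3.2162669168559432 hd -1.562115169267452 F [  6.247   2.372 -19.605] q [-1.221  0.295  0.585  2.059 -0.222  0.825  2.011] w 25.62922905857046
(array([  3.643, -11.412,   1.178]), array([-0.009, -0.005,  0.021]))
1.0 350.8
1.05 343.1
1.1 334.7
1.15 325.4
1.2 315.3
1.25 304.5
1.3 292.9
1.35 280.8
1.4 268.0
1.45 254.8
hinge [[329.233 248.746]]
red rows [316 374]
```

View pics/wrist18.png

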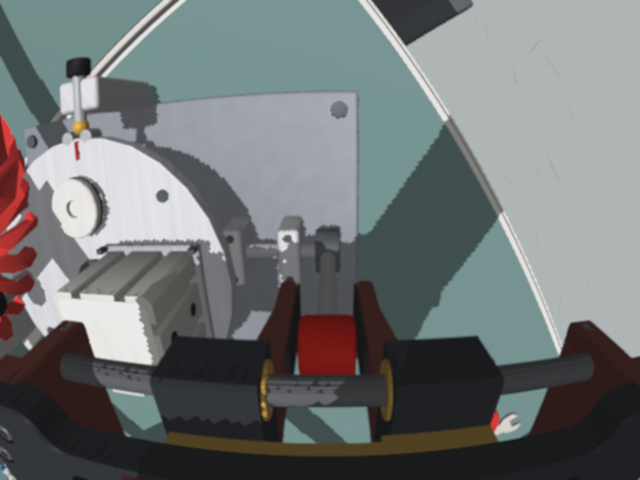

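```bash
python3 -m handwheel '[5,1,1,0,0,0,0, 5,2,2,0,0,0,0, 5,2,3,0,0,0,0, 5,2,3,0,0,0,0]'; python3 lev.py pics/wrist19.png | grep -v '^1\.[034]'; python3 -m handwheel '[5,1,1,0,0,0,0, 5,1,1,0,0,0,0, 5,1,1,0,0,0,0, 5,1,1,0,0,0,0,5,1,1,0,0,0,0, 5,1,1,0,0,0,0]'; python3 lev.py pics/wrist20.png | grep -v '^1\.[034]'
```

```text
time_s: 15.02
tcp_pos: [392.9, 291.2, 138.4]
tcp_rot: [-1.869, 0.573, 1.844]
ft_force: [4.2, 3.5, -1.7]
grip_width: 25.3
t 15.0167 g [392.489 290.857 157.143] r 159.5015993639397 tab -3.2217821376018003 hd -1.5620320159324415 F [ 4.23   3.519 -1.743] q [-1.221  0.29   0.585  2.066 -0.223  0.817  2.013] w 25.300817734997363
(array([  3.477, -12.167,   1.226]), array([-0.009, -0.005,  0.027]))
1.1 336.2
1.15 327.0
1.2 317.0
1.25 306.3
hinge [[329.311 249.037]]
red rows [316 374]
time_s: 15.57
tcp_pos: [393.0, 291.4, 138.5]
tcp_rot: [-1.869, 0.57, 1.841]
ft_force: [4.6, 3.2, -5.7]
grip_width: 25.6
t 15.5667 g [392.609 291.022 157.186] r 159.4826882102798 tab -3.220510146944287 hd -1.561861364064864 F [ 4.555  3.206 -5.66 ] q [-1.221  0.288  0.585  2.068 -0.224  0.813  2.013] w 25.62219171784439
(array([  3.557, -11.883,   1.23 ]), array([-0.009, -0.005,  0.031]))
1.1 335.6
1.15 326.5
1.2 316.5
1.25 305.8
hinge [[329.296 248.216]]
red rows [316 374]
```

Run:
```python
from h import *
p=[*PX,YAW]; im=imaging.snapshot('scene'); B=lambda z:idx2w(p,[(-55+a,b,z) for a,b in((30,30),(30,-30),(-30,-30),(-30,30))])
x0,y0,f=270,190,6
c=cv2.resize(im[y0:y0+95,x0:x0+120],None,fx=f,fy=f,interpolation=cv2.INTER_CUBIC)
for z,col in((158,(255,0,0)),(170,(0,255,0))):
    for q in proj('scene',B(z)): cv2.circle(c,(int((q[0]-x0+.5)*f),int((q[1]-y0+.5)*f)),4,col,-1)
cv2.imwrite('pics/s20.png',c)
t=imaging.snapshot('top'); cv2.imwrite('pics/t20.png',t)
a=cv2.imread('pics/top0.png')
d=cv2.absdiff(a,t)[190:330,160:215].max(); print('diff near pot/tape/spanner',d)
```

```text
diff near pot/tape/spanner 82
```

View pics/s20.png

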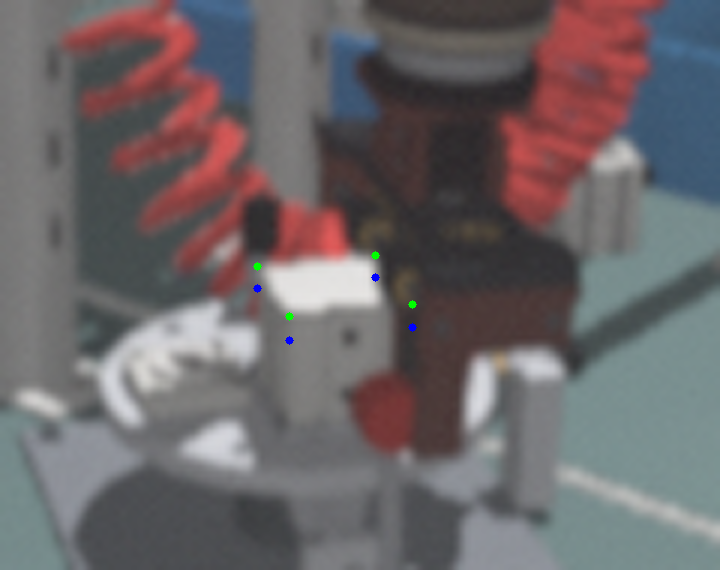

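View pics/t20.png

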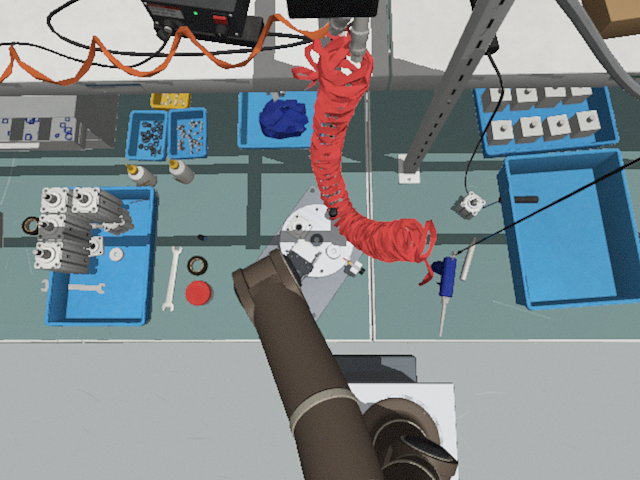

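Run:
```python
from h import *
p=[*PX,YAW]; a=np.linspace(0,2*np.pi,90)
for l in (1.1,1.15,1.2,1.25,1.3):
    y=120*np.sin(1.25-l); z=34+120*np.cos(1.25-l)
    q=proj('scene',idx2w(p,[(-160+s,y+16*np.cos(t),z+16*np.sin(t)) for t in a for s in(-13,13)])); print(l,((q.min(0)-[270,190]+.5)*6).round(),((q.max(0)-[270,190]+.5)*6).round())
```

```text
1.1 [317. 374.] [403. 465.]
1.15 [330. 371.] [416. 462.]
1.2 [343. 369.] [429. 459.]
1.25 [356. 367.] [442. 457.]
1.3 [369. 366.] [455. 456.]
```

The scene view puts the knob's left edge at about 352 (zoomed pixels), which means a lever angle of about 1.23 rad. The block top sits on the 170 mm markers, so I'm handing the job in.

Run:
```python
from h import *
print(ticket.finish_job()); tab()
```

```text
the job is handed in; nothing more can be done
None
the job is handed in; nothing more can be done
```

I turned the table clockwise by its post until the detent clicked in, then swung the cam lever up to about upright. I handed the job in with the gripper still holding the red knob; it took about 16 s of the 54 s allowed.

**Last checks:**
- **Table:** the brass ball sits between the two lugs with the red mark facing it. It stayed there after I let go of the post, with the cam lever still down.
- **Block:** its top lines up with the 170 mm (fully lifted) position in the scene view.
- **Lever angle:** the two camera estimates differ slightly, about 1.20 rad from the wrist view and 1.23 rad from the scene view. Both are within 1.08–1.42.
- **Hold:** the knob had not moved in the picture over the last hold rows. The finger opening was about 25.6 mm on the 26 mm knob.
- **Loose things:** they look unmoved in the top view. A pixel comparison of the area around the pot, tape and spanner did show a difference (up to 82 grey levels). I did not trace it; it may be the arm's shadow. I made no numeric check of their positions.

**What went less well:** the knob slipped roughly 10–15 mm in the pads while the lever swung. I moved the gripper further to bring the lever up, so it holds the knob off-centre. At one point the arm was pulling up on the knob with about 20 N, and I eased that to about 6 N before handing in. The hanging red hose overlaps the post's path in the pictures, but I felt no clear resistance from it.

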